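# Hang up the hoist hook so that its safety latch holds

## Task

Put the hoist's quick-hitch hook away on the stand with the slimmer pin: push it down over the pin until the sprung latch flips shut beneath the pin and the hook is pressed firmly home, with 10 to 20 N. Then prove the latch by pulling the hook steadily up against it with about 15 N beyond the hook's own weight, let the hook down again and leave it hanging upright and latched on the pin. Never load the pin with more than 35 N, and leave everything else on the bench undisturbed.

Things in the scene. Friction and masses are not known exactly. Their poses are not given: they have to be found in the camera images.
- hook: Loose bare steel hook, an upside-down U standing on two feet (each 50 mm long in x), 136 mm tall, 76 mm wide (y), 24 mm thick (x), about 0.45 kg. Origin on the underside, under the middle of the mouth; z up, x the way a pin passes through, y across the mouth, which opens downwards. It may be hung either way round (half turn about z).
- hook_grip (a point): Where to grip: middle of the dark grip, 110 mm above the hook's underside; axes as the hook. Grip 22 mm (x) by 18 mm (y, grip across this), from the solid shoulder at height 86 mm up to the grip's end at 136 mm.
- hook_home (a point): Where the pin's axis lies when home against the mouth's ceiling: 67 mm above the hook's underside, y 0; axes as the hook. Mouth: 40 mm wide at the feet, bevels from height 22 to 33 mm to an 18 mm throat (y -9 to 9), latch at 40 to 44, then a pocket (y -18 to 9) with 45 degree flanks up to the ceiling at 74.2 mm. A pin lying on the shut latch has its axis at height 51 mm.
- latch (a joint): Sprung tongue across the throat, 4 mm thick, 19 mm long, hinged at y -13, z 42 mm in the hook about x. 0 = shut, level; it swings only up into the pocket, to 1.5 rad; a spring (0.08 N m at 0, 0.12 at 1.2 rad) shuts it. Pushing the pin past it takes up to about 12 N, easing off as it folds; it snaps back to 0 beneath the pin 2 to 4 mm before home.
- latch_tip (a point): Free end of the latch tongue, mid thickness; shut, it is at y 6, z 42 mm in the hook's frame.
- stand: Fixed steel stand: base plate 190 x 130 x 10 mm, grey post 35 x 50 mm, 155 mm tall; from a block clamped on the post a level pin, 14 mm thick, points along the stand's -x and ends in a 24 mm head. The block's setting differs each time: the pin's axis is 115 to 125 mm above the bench and is not measured (it is rigid and will not slip). Origin on the bench under the pin's middle; z up.
- stand_pin (a point): Mark on the vertical line through the middle of the slim pin's free length (free for 50 mm towards the head, 40 mm towards the block), always 120 mm above the bench; the pin's real axis lies up to 5 mm above or below it. x axis along the pin, head towards -x; z up.
- stand_thick: A like stand whose pin is 30 mm thick (head 40 mm), axis 120 mm up: too thick for the hook; not to be used. Origin as for the other stand.
- carton: Loose cardboard carton 90 x 120 x 70 mm, bystander; origin at centre of underside.
- oil_can: Loose can, 60 mm diameter, 130 mm tall, bystander; origin at centre of underside.
- spanner: Loose steel spanner 180 mm long lying flat along its x, bystander; origin at the middle of its underside.
- jar: Loose jar 68 mm diameter, 90 mm tall, bystander; origin at centre of underside.
- collar: Loose steel shaft collar 70 mm diameter, 22 mm tall, bystander; origin at centre of underside.
- padlock: Loose brass padlock standing on its base, 45 x 24 x 74 mm, bystander; origin at centre of underside.
Things that resemble listed ones, but are neither listed nor needed, are in the scene too. What is shaped like the stand but turquoise is not meant.

How it is judged:
By the outcome, as a careful person would: the job done as asked, in the order asked, and still so for the second after the job is handed in, with the robot touching nothing.
It also fails if it takes over 72 s, if anything falls off the work surface, if the arm or the gripper's body presses on something with over 40 N, if the wrist force passes 120 N, or if a joint passes its speed limit or range.

## Robot

A 7-joint arm with a two-finger parallel gripper is mounted at the origin on the work surface. World frame = base frame: x ahead of the robot, y to its left, z up, the work surface at z = 0. Lengths are in m, angles in rad, forces in N, time in s.
With the tool pointing down it reaches from about 0.425 to 0.875 m from the base axis. Payload 9.9 kg.
Tool frame: the origin (TCP) lies at the very end of the fingers, on their centre line; the grasp point (between the pads) lies 19 mm behind it; x points along the fingers, y is the direction in which the jaws open and shut, and the axes are right-handed (so a half turn about x gives the same grasp; the last joint's range is limited). The gripper opens to 85 mm and grips with 20 to 120 N. Pads are 22 mm wide; open, the fingers measure 114 mm over their backs; the gripper's body (76 mm by 85 mm) begins 54 mm behind the grasp point. The pads swing forward as they close: fully open they stand 13 mm farther back than shut.
Start: joints at [1.108, 0.576, 0.025, 1.437, -0.015, 1.129, -0.057], TCP at [0.25, -0.627, 0.231] pointing down, gripper open.
Joint ranges: [-2.76, 2.76], [-0.34, 2.15], [-1.52, 1.57], [0.19, 2.46], [-1.09, 4.23], [0.17, 1.99], [-2.82, 2.82]. Speed limits (rad/s): [2.22, 2.22, 3.01, 3.01, 3.14, 3.14, 3.14].

## Interface

Orientations are given as a unit quaternion [x, y, z, w].
In Python, from bench import robot, viewer gives the robot as it stands.
- The arm moves only by the tool play_rows, never from a script. Its argument "steps" is a list of rows, each a list of 2 entries, a list of its own where there are three numbers: the shift along the tool's x, y, z in m, then the turn about the tool's x in degrees. In form: [[[dx, dy, dz], twist], ...]. A call has 1 to 5 rows; each row is the pose to reach, as a shift and turn from the pose commanded when the call began, along the tool's axes at that moment; what a row does not reach only later rows make up. A row lasts 1/12 s, in which the tool goes at most 41.7 mm and 7.16 degrees, less where a joint would pass 70% of its speed; a pose out of reach is approached as far as the arm can. A call with a gripper value outside its range is refused whole. "fingers" is the opening in per cent of the stroke, from 0 (shut) to 100 (fully open), set as the call begins (left out, the last holds). The fingers move at their own pace and stop on an object; the grip force is fixed at half the most. Time passes only in rows, so rows that repeat a pose let the fingers close. It gives the time, the measured TCP pose, the force and the opening at its end, in the units of the state.
- robot.sense(): the state, without advancing time (a new reading comes with each control period).
- viewer.get_image(name): name is "side" or "top" or "wrist"; returns a dict with "frame" (420x560x3 uint8, red, green, blue), "z_map" (420x560 float32, m along the optical axis (not along the pixel's ray), 0 where there is no reading), "fx", "fy", "cx", "cy" (pixels), "xyz" and "orientation" of the camera in the world. Camera axes: x right, y down, z forward; pixel columns grow to the right and rows downward; lengths in m; the calibration is good to about 2 mm. A picture is of the moment at which its call begins.
- robot.finish_job(): hands the job in, once; it reports no verdict.
Trained networks look in the newest picture that a camera, given by its name, has taken for a name from the list of things; names that differ only in an ending like _2 or _b are one class to them, and where a whole thing is asked for, a point or a joint stands for the part that bears it (a point fixed in the world has none). Each returns a list of dicts, best first, with "confidence" (0 to 1); they miss things now and then, are a little off and sometimes report something else, mostly with a low value. They report only what shows in the picture. A call takes as long as a camera call. They do not tell look-alikes from the thing itself.
- viewer.look_for(camera, label): "centre" ([column, row] in pixels, amid what is visible of it).
- viewer.regions_of(camera, label): "mask" (420x560 bool, what is visible of it) and "centre" ([column, row] in pixels, amid what is visible of it).
- viewer.landmark_of(camera, label): "centre" ([column, row] in pixels: a listed point, or the origin of a listed thing).
The state is a dict: "time": time; "joint_pos": joint angles; "dq": joint speeds; "joint_efforts": joint torques, N m; "eef_pos": TCP position; "tool_rot": TCP orientation; "ft_force": force on the tool from outside, world axes, zero at the start; "torque": the same for the moment, N m; "width": finger opening in m.
Only numpy, scipy, OpenCV 4.12 (cv2) and the standard library are available. Lean on these libraries where they do the work, as an engineer would, in place of code of your own. Each camera call takes 0.05 s, during which the arm holds its last target.

## Working session

There is one attempt and no reset: what is moved stays moved. The work goes in short steps, Python scripts to look and compute and a tool call to move; the robot and the scene stay as the last step left them, time stands still between calls to the robot, and variables do not carry over. Pictures are saved under pics/ and viewed, and the job is handed in when it is done.

Besides the shell and the picture viewer there is one more tool, called after "Request:" as name(argument=value, ...) on one line, values as JSON. play_rows: Moves the arm, as the interface text tells. Its arguments: {"type":"object","properties":{"steps":{"type":"array","items":{"type":"array"}},"fingers":{"type":"number"}},"required":["steps"]}

```bash
ls; mkdir -p pics; python3 - <<'E'
from bench import robot, viewer
import cv2, numpy as np
s=robot.sense(); print({k:np.round(v,4).tolist() for k,v in s.items()})
for n in ("side","top"):
    d=viewer.get_image(n); cv2.imwrite(f"pics/{n}0.png",d["frame"][:,:,::-1])
    print(n,d["fx"],d["fy"],d["cx"],d["cy"],d["xyz"],d["orientation"])
    for l in ["hook","hook_grip","stand","stand_pin","stand_thick","carton","oil_can","spanner","jar","collar","padlock"]:
        try:
            print(l,[(np.round(r["centre"]).tolist(),round(r["confidence"],2)) for r in viewer.look_for(n,l)])
        except Exception as e: print(l,e)
print(robot.sense()["time"])
E
```

```text
pics
{'time': 0.0, 'joint_pos': [1.1082, 0.5765, 0.0248, 1.4379, -0.015, 1.129, -0.0565], 'dq': [-0.0006, -0.0017, -0.0011, 0.0004, -0.0004, -0.0008, -0.0005], 'joint_efforts': [-0.0, -76.5736, 2.2503, -28.5961, 0.0153, 0.0128, -0.0], 'eef_pos': [0.2494, -0.6267, 0.2304], 'tool_rot': [-0.6943, -0.1337, 0.6946, -0.1325], 'ft_force': [-0.3259, -0.3776, 0.3443], 'torque': [-0.0412, -0.0664, -0.0585], 'width': 0.0854}
side 429.77616062207136 429.77616062207136 272.4105936006549 206.8169917953805 [-0.11998274  0.59517177  0.7267155 ] [-0.31272167  0.84197715 -0.40843481  0.16266727]
hook [([274.0, 206.0], 0.82), ([365.0, 179.0], 0.49)]
hook_grip [([269.0, 205.0], 0.63), ([129.0, 259.0], 0.44)]
stand [([133.0, 258.0], 0.74), ([237.0, 384.0], 0.55)]
stand_pin [([130.0, 262.0], 0.58), ([239.0, 385.0], 0.58)]
stand_thick [([284.0, 161.0], 0.88)]
carton [([188.0, 190.0], 0.87)]
oil_can [([178.0, 314.0], 0.84)]
spanner [([328.0, 218.0], 0.97)]
jar [([222.0, 169.0], 0.74)]
collar [([240.0, 282.0], 0.68)]
padlock [([363.0, 181.0], 0.79)]
top 419.5617238739808 419.5617238739808 280.8268755025549 210.11907442545782 [0.27615486 0.0196541  1.10180203] [ 0.70957551 -0.70092982  0.06173945 -0.03725878]
hook [([291.0, 200.0], 0.85)]
hook_grip [([293.0, 196.0], 0.56)]
stand [([167.0, 148.0], 0.79), ([141.0, 304.0], 0.67)]
stand_pin [([176.0, 149.0], 0.82), ([142.0, 304.0], 0.64)]
stand_thick [([373.0, 156.0], 0.69)]
carton [([266.0, 111.0], 0.62)]
oil_can [([137.0, 230.0], 0.56), ([374.0, 154.0], 0.3)]
spanner [([338.0, 243.0], 0.92), ([292.0, 200.0], 0.28), ([138.0, 230.0], 0.2)]
jar [([332.0, 242.0], 0.66)]
collar [([208.0, 229.0], 0.82)]
padlock [([401.0, 235.0], 0.68)]
1.2
```

View pics/side0.png

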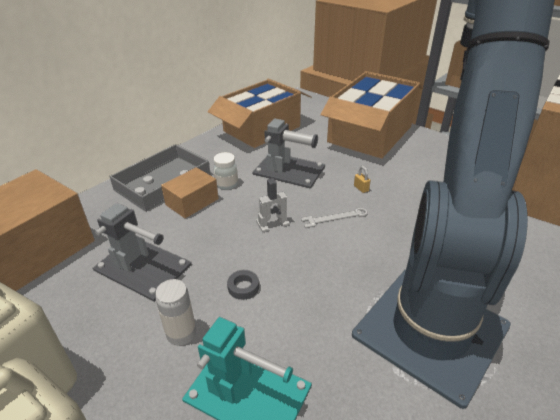

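View pics/top0.png

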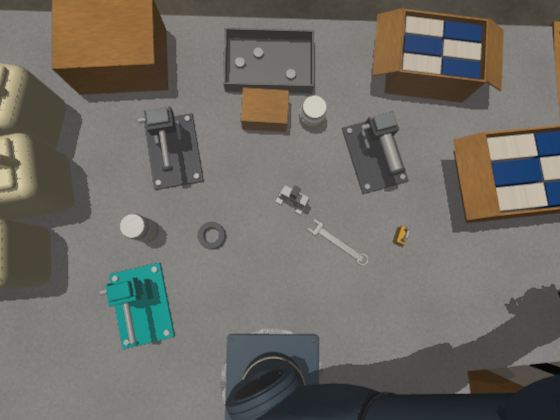

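```bash
cat > h.py <<'E'
from bench import robot, viewer
import cv2, numpy as np
from scipy.spatial.transform import Rotation as R
def cloud(d):
    z=d["z_map"]; v,u=np.mgrid[:420,:560]
    p=np.stack([(u-d["cx"])/d["fx"]*z,(v-d["cy"])/d["fy"]*z,z],-1)
    w=p@R.from_quat(d["orientation"]).as_matrix().T+d["xyz"]
    w[z==0]=np.nan
    return w
def ray(d,uv):
    r=R.from_quat(d["orientation"]).as_matrix()@np.array([(uv[0]-d["cx"])/d["fx"],(uv[1]-d["cy"])/d["fy"],1])
    return np.array(d["xyz"]),r
def at_z(d,uv,z):
    o,r=ray(d,uv); return o+r*(z-o[2])/r[2]
def proj(d,P):
    p=(np.asarray(P)-d["xyz"])@R.from_quat(d["orientation"]).as_matrix()
    return p[...,:2]/p[...,2:]*[d["fx"],d["fy"]]+[d["cx"],d["cy"]]
def crop(d,c,h,name,k):
    f=d["frame"][max(0,int(c[1]-h)):int(c[1]+h),max(0,int(c[0]-h*1.3)):int(c[0]+h*1.3),::-1]
    cv2.imwrite(name,cv2.resize(f,None,fx=k,fy=k,interpolation=cv2.INTER_CUBIC))
E
python3 - <<'E'
from h import *
np.set_printoptions(precision=4,suppress=True)
D={}
for n in ("top","side"):
    d=viewer.get_image(n); D[n]=d; w=cloud(d)
    np.savez(f"{n}.npz",**{k:np.asarray(v) for k,v in d.items()})
    for l in ["hook","stand","stand_thick","spanner","collar","padlock","carton","jar","oil_can"]:
        for r in viewer.regions_of(n,l)[:2]:
            p=w[r["mask"]]; p=p[~np.isnan(p[:,0])]
            print(n,l,round(r["confidence"],2),np.round(r["centre"]),np.percentile(p,2,axis=0),np.percentile(p,98,axis=0))
    for l in ["hook","hook_grip","hook_home","stand_pin"]:
        zz={"hook":0,"hook_grip":.11,"hook_home":.067,"stand_pin":.12}[l]
        for r in viewer.landmark_of(n,l)[:3]:
            print(n,"LM",l,round(r["confidence"],2),np.round(r["centre"],1),at_z(d,r["centre"],zz))
d=D["top"]; crop(d,(292,200),35,"pics/c1.png",8); crop(d,(165,148),50,"pics/c2.png",6)
d=D["side"]; crop(d,(273,207),40,"pics/c3.png",7); crop(d,(135,255),55,"pics/c4.png",5)
E
```

```text
top hook 0.92 [296. 200.] [ 0.4258 -0.0777  0.0064] [ 0.4775 -0.0095  0.1388]
top stand 0.98 [169. 149.] [0.4925 0.2027 0.0072] [0.6752 0.3341 0.1573]
top stand 0.74 [140. 305.] [0.0954 0.2617 0.0061] [0.2764 0.3953 0.1576]
top stand_thick 0.89 [375. 156.] [ 0.4918 -0.3401  0.0036] [ 0.6607 -0.195   0.1572]
top spanner 0.73 [336. 243.] [ 0.2921 -0.2417 -0.0001] [ 0.3978 -0.0919  0.0133]
top spanner 0.44 [266. 110.] [ 0.6464 -0.0283  0.0111] [0.7355 0.0872 0.075 ]
top padlock 0.47 [401. 238.] [ 0.343  -0.3355  0.0014] [ 0.3869 -0.3122  0.0758]
top carton 0.81 [266. 112.] [ 0.6464 -0.0266  0.0116] [0.7358 0.0871 0.075 ]
top carton 0.63 [292. 200.] [ 0.4262 -0.0767  0.0086] [ 0.477  -0.0071  0.1388]
top jar 0.58 [309. 114.] [ 0.6509 -0.1234  0.011 ] [ 0.7106 -0.0637  0.095 ]
top oil_can 0.73 [139. 231.] [0.3433 0.2997 0.0137] [0.3971 0.3525 0.1349]
top LM hook 0.49 [166.4 150.7] [0.5882 0.2907 0.    ]
top LM hook_grip 0.61 [294.5 191.2] [ 0.4628 -0.0466  0.11  ]
top LM hook_home 0.8 [293. 199.] [ 0.451  -0.0458  0.067 ]
top LM stand_pin 0.92 [133.8 321.8] [0.156 0.315 0.12 ]
top LM stan
[... 494 characters left out ...]
[0.3921 0.1966 0.0246]
side padlock 0.87 [362. 179.] [ 0.3451 -0.3996  0.0014] [ 0.4018 -0.3114  0.07  ]
side carton 0.84 [189. 189.] [ 0.6478 -0.0255  0.0054] [0.7381 0.0907 0.073 ]
side jar 0.59 [225. 168.] [ 0.6526 -0.1181  0.0043] [ 0.7065 -0.0625  0.0927]
side oil_can 0.82 [175. 315.] [0.3441 0.3082 0.0087] [0.3944 0.3597 0.1322]
side LM hook 0.75 [274.7 221.6] [ 0.4606 -0.0552  0.    ]
side LM hook_grip 0.75 [269.6 189.6] [ 0.4632 -0.0416  0.11  ]
side LM hook_grip 0.68 [267.  209.1] [0.4162 0.0206 0.11  ]
side LM hook_home 0.68 [272.7 203. ] [ 0.4592 -0.0474  0.067 ]
side LM stand_pin 0.79 [135.8 233.9] [0.5662 0.2751 0.12  ]
side LM stand_pin 0.79 [255.4 356.8] [0.1681 0.3249 0.12  ]
```

View pics/c1.png

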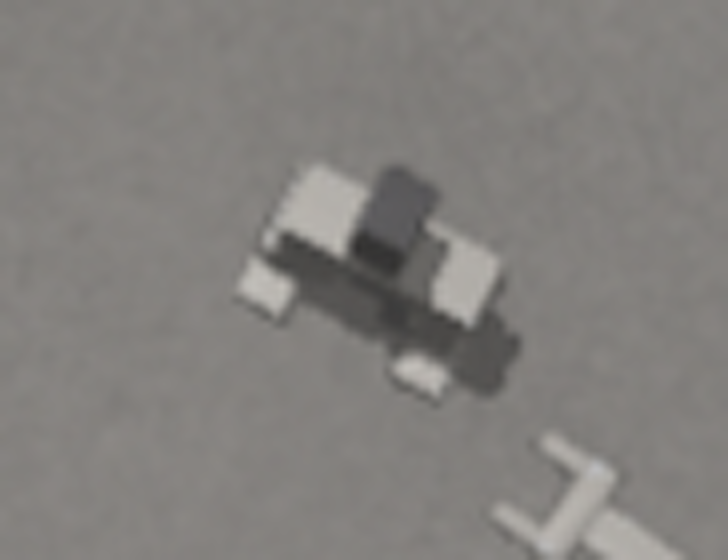

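View pics/c2.png

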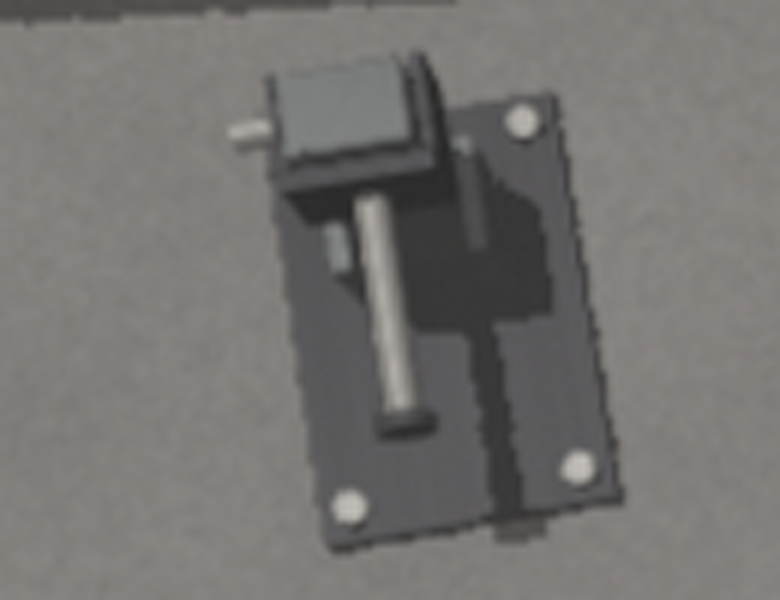

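View pics/c3.png

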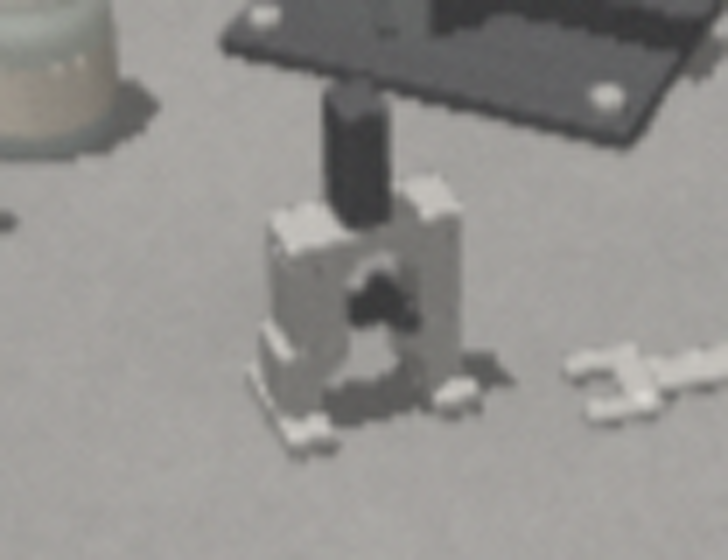

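View pics/c4.png

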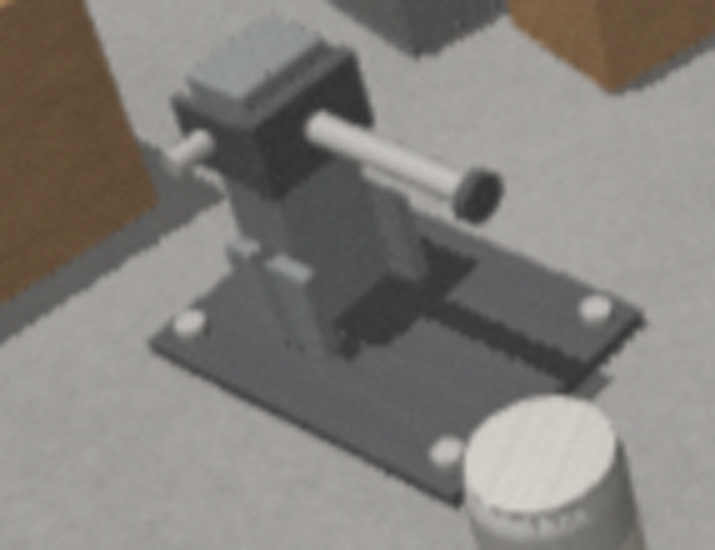

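```bash
cat > m1.py <<'E'
from h import *
np.set_printoptions(precision=4,suppress=True)
for n in ("top","side"):
    d=dict(np.load(f"{n}.npz")); w=cloud(d); P=w.reshape(-1,3); P=P[~np.isnan(P[:,0])]
    def box(lo,hi): return P[((P>lo)&(P<hi)).all(1)]
    # hook
    g=box([.42,-.09,.095],[.50,.0,.15]); t=g[g[:,2]>.133]
    print(n,"grip",len(g),"top mean",t.mean(0),len(t), "z",np.median(t[:,2]))
    print(" grip minrect top",cv2.minAreaRect((t[:,:2]*1000).astype(np.float32)))
    sh=box([.40,-.11,.080],[.52,.03,.092]); c=sh.mean(0)
    r=cv2.minAreaRect((sh[:,:2]*1000).astype(np.float32)); print(" shoulder",r,np.median(sh[:,2]),len(sh))
    # pin
    for nm,lo,hi in (("pin",[.48,.22,.10],[.585,.30,.145]),):
        p=box(lo,hi); print(nm,len(p),p.min(0),p.max(0))
        print(" minrect",cv2.minAreaRect((p[:,:2]*1000).astype(np.float32)))
        for x in np.arange(.48,.59,.01):
            q=p[(p[:,0]>x)&(p[:,0]<=x+.01)]
            if len(q): print("  x",round(x,3),len(q),"y",q[:,1].min(),q[:,1].max(),"z",q[:,2].min(),np.percentile(q[:,2],90),q[:,2].max())
    tp=box([.56,.2,.150],[.69,.36,.165]); print("post top",tp.mean(0),np.median(tp[:,2]),len(tp), cv2.minAreaRect((tp[:,:2]*1000).astype(np.float32)))
    b=box([.47,.18,.006],[.70,.36,.0135]); print("base",np.median(b[:,2]),cv2.minAreaRect((b[:,:2]*1000).astype(np.float32)))
    f=box([.40,.0,-.01],[.5,.1,.01]); print("floor",np.median(f[:,2]))
E
python3 m1.py
```

```text
top grip 96 top mean [ 0.4579 -0.0457  0.137 ] 74 z 0.1366654387566758
 grip minrect top ((458.2760009765625, -45.974830627441406), (17.714981079101562, 23.338027954101562), 59.92289352416992)
 shoulder ((456.539794921875, -47.57527542114258), (66.0938720703125, 24.514629364013672), 64.66586303710938) 0.0874370449409454 206
pin 232 [0.5036 0.2444 0.1177] [0.5845 0.2752 0.139 ]
 minrect ((544.2305297851562, 261.47039794921875), (80.93003845214844, 22.76228141784668), 8.72243595123291)
  x 0.5 40 y 0.2444361082997135 0.2669004174467968 z 0.11769707360587978 0.13736120429516707 0.13903330023774796
  x 0.51 25 y 0.24490629057991098 0.2636934872533143 z 0.12460580327084603 0.13570361003203057 0.1374631665184045
  x 0.52 27 y 0.252092800433788 0.26556547174277456 z 0.12064818691415724 0.13357176498360943 0.13585348331263436
  x 0.53 26 y 0.25467290745691556 0.2687337918045526 z 0.12430386565563334 0.1341206067611 0.13636331378312028
  x 0.54 27 y 0.2556430239835046 0.2689518289766227 z 0.12463430976127976 0.13408879553508904 0.13518639555764134
  x 0.55 25 y 0.2576060814433401 0.2720910134
[... 1850 characters left out ...]
113589036 0.13242557165781174 0.1332443815464136
  x 0.56 28 y 0.2604691817385722 0.27502989084100643 z 0.12275874815032906 0.13164341366995003 0.132811091841468
  x 0.57 21 y 0.2653653671455488 0.2764816764609748 z 0.12207263893429388 0.13230791073801185 0.13323392836929993
  x 0.58 15 y 0.2639168800820616 0.2769366137853095 z 0.12324953795287497 0.13207919583025196 0.13282995007686704
post top [0.6264 0.2813 0.1551] 0.15528234930870716 270 ((629.1519165039062, 279.8000793457031), (37.533660888671875, 51.3641242980957), 11.329767227172852)
base 0.010773951397528236 ((587.1358032226562, 271.3365478515625), (191.7226104736328, 131.58511352539062), 11.0814847946167)
floor 0.0009947662751977893
```

```bash
cat > go.py <<'E'
import sys
from h import *
np.set_printoptions(precision=4,suppress=True)
def plan(tgt,yaw):  # yaw: desired world angle of tool y (mod 180)
    s=robot.sense(); M=R.from_quat(s["tool_rot"]).as_matrix()
    y=np.degrees(np.arctan2(M[1,1],M[0,1]))
    dy=(yaw-y+90)%180-90
    print("t",s["time"],"pos",np.array(s["eef_pos"]),"toolx",M[:,0],"tool y yaw",y,"F",np.array(s["ft_force"]),"T",np.array(s["torque"]),"w",s["width"],"q",np.array(s["joint_pos"]))
    print("shift tool",M.T@(np.array(tgt)-s["eef_pos"]),"twist",-dy,"or",-dy+180)
if __name__=="__main__":
    a=list(map(float,sys.argv[1:])); plan(a[:3],a[3])
E
python3 go.py .459 -.0457 .235 62.3
python3 - <<'E'
from h import *
np.set_printoptions(precision=4,suppress=True)
from h import *
for n in ("top","side"):
    d=dict(np.load(f"{n}.npz")); w=cloud(d); P=w.reshape(-1,3); P=P[~np.isnan(P[:,0])]
    a=np.radians(11.2); ux=np.array([np.cos(a),np.sin(a),0]); uy=np.array([-np.sin(a),np.cos(a),0])
    o=np.array([.56,.267,0]); s=(P-o)@ux; t=(P-o)@uy
    m=(abs(t)<.04)&(s>-.08)&(s<.09)&(P[:,2]>.085)&(P[:,2]<.16)
    for k in np.arange(-.07,.08,.004):
        q=m&(s>=k)&(s<k+.004)
        if q.sum(): print(n,round(k,3),q.sum(),"t",t[q].min(),t[q].max(),"z",P[q,2].min(),np.median(P[q,2]),P[q,2].max())
E
```

```text
t 2.6 pos [ 0.2496 -0.6272  0.2313] toolx [-0.  0. -1.] tool y yaw -68.29530110334619 F [-0.3674 -0.114  -0.9171] T [-0.0487 -0.0282 -0.0195] w 0.08536086540127158 q [ 1.1082  0.5757  0.0249  1.4371 -0.015   1.129  -0.0565]
shift tool [-0.0037 -0.4628 -0.4096] twist 49.40469889665383 or 229.40469889665383
top -0.058 28 t -0.012082844851924653 0.010668051436266243 z 0.11769707360587978 0.1294735128093637 0.13716900219283856
top -0.054 17 t -0.012163823913129583 0.00979264071536444 z 0.12460580327084603 0.13541256459371087 0.13903330023774796
top -0.05 9 t -0.0101110496354394 0.006321434869935408 z 0.13055143028175553 0.13426415941713277 0.13622707188789207
top -0.046 10 t -0.005370487189724706 0.004639615591224368 z 0.12934517027144388 0.13165843087510126 0.1342506330650901
top -0.042 12 t -0.007359110795323333 0.005700728315711852 z 0.12548558974926394 0.13286069858467625 0.13451187286086874
top -0.038 10 t -0.006672728285262714 0.005032118879803288 z 0.12064818691415724 0.13169828946875872 0.13585348331263436
top -0.034 9 t -0.006660906363468651 0.005127214201624607 z 0.129068444410
[... 6864 characters left out ...]
0.031069320253732626 0.030432025765423344 z 0.085945196233424 0.15337059262296454 0.15813149295878093
side 0.062 51 t -0.022780082682531892 0.030475447689777363 z 0.08799550090655306 0.14752479610808644 0.15829659395871698
side 0.066 54 t -0.024776180945431374 0.0317301709283154 z 0.08720815995362319 0.15292138943287448 0.15839275830550748
side 0.07 60 t -0.024331632172331866 0.03899223078673074 z 0.08536832330531618 0.14687633731657979 0.15808135671289525
side 0.074 59 t -0.022475564307445278 0.039388494109955416 z 0.0851631565466362 0.14332488171566526 0.15761804281305003
side 0.078 44 t -0.023154102015628484 0.03934007894055279 z 0.08750038871945132 0.15291066633916744 0.15798218953081977
```

Request:
play_rows(steps=[[[0,-0.0308,-0.0273],0],[[0,-0.0616,-0.0546],0],[[0,-0.0924,-0.0819],0],[[0,-0.1232,-0.1092],0],[[0,-0.154,-0.1365],0]], fingers=100)

```text
time: 3.02
eef_pos: [0.3198, -0.4318, 0.2314]
tool_rot: [0.695, 0.133, -0.694, 0.133]
ft_force: [1.2, -1.0, -1.5]
width: 0.0853
```

Request:
play_rows(steps=[[[0,-0.0308,-0.0273],0],[[0,-0.0616,-0.0546],0],[[0,-0.0924,-0.0819],0],[[0,-0.1232,-0.1092],0],[[0,-0.154,-0.1365],0]])

```text
time: 3.43
eef_pos: [0.3897, -0.2382, 0.2316]
tool_rot: [0.695, 0.133, -0.694, 0.133]
ft_force: [0.7, -1.0, 0.2]
width: 0.085
```

Request:
play_rows(steps=[[[0,-0.0308,-0.0273],0],[[0,-0.0616,-0.0546],0],[[0,-0.0924,-0.0819],0],[[0,-0.1232,-0.1092],0],[[0,-0.154,-0.1365],0]])

```text
time: 3.85
eef_pos: [0.4596, -0.0445, 0.2317]
tool_rot: [0.695, 0.133, -0.694, 0.133]
ft_force: [2.1, -0.4, -0.3]
width: 0.0852
```

Request:
play_rows(steps=[[[0,0,0],7],[[0,0,0],14],[[0,0,0],21],[[0,0,0],28],[[0,0,0],35]])

```text
time: 4.27
eef_pos: [0.4593, -0.0464, 0.2314]
tool_rot: [0.702, -0.084, -0.702, -0.084]
ft_force: [-0.2, 0.6, -0.0]
width: 0.0855
```

Request:
play_rows(steps=[[[0,0,0],7],[[0,0,0],14.4],[[0,0,0],14.4],[[0,0,0],14.4]])

```text
time: 4.6
eef_pos: [0.4593, -0.0463, 0.2314]
tool_rot: [0.687, -0.168, -0.687, -0.168]
ft_force: [0.1, -0.2, -0.4]
width: 0.0854
```

Above the hook now; checking with the wrist camera before descending.

```bash
python3 go.py .459 -.0457 .0925 62.3; python3 - <<'E'
from h import *
np.set_printoptions(precision=4,suppress=True)
d=viewer.get_image("wrist"); cv2.imwrite("pics/w1.png",d["frame"][:,:,::-1]); w=cloud(d); P=w.reshape(-1,3); P=P[~np.isnan(P[:,0])]
print(d["xyz"],d["orientation"])
def box(lo,hi): return P[((P>lo)&(P<hi)).all(1)]
for lo,hi in ((.128,.145),(.08,.094)):
    t=box([.40,-.12,lo],[.52,.04,hi]); print(len(t),t.mean(0) if len(t) else 0, cv2.minAreaRect((t[:,:2]*1000).astype(np.float32)) if len(t)>3 else 0)
E
```

```text
t 4.6 pos [ 0.4593 -0.0463  0.2314] toolx [ 0.0002 -0.0001 -1.    ] tool y yaw -117.48152564338646 F [ 0.0581 -0.2026 -0.4123] T [ 0.049  -0.0175 -0.0648] w 0.08541466999976143 q [-0.0044  0.2607  0.004   1.9757 -0.0012  0.905  -2.0501]
shift tool [ 0.1389 -0.0004  0.0006] twist 0.2184743566135694 or 180.21847435661357
[ 0.5345 -0.085   0.3748] [-0.5117  0.8431  0.1411 -0.0859]
647 [ 0.4623 -0.0473  0.1361] ((461.2054443359375, -46.62203598022461), (17.905893325805664, 22.319164276123047), 62.727394104003906)
1334 [ 0.4615 -0.0503  0.0864] ((459.9982604980469, -49.025177001953125), (67.0153579711914, 24.26486587524414), 63.1868782043457)
```

```bash
sleep 1
```

```text
(no output)
```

View pics/w1.png

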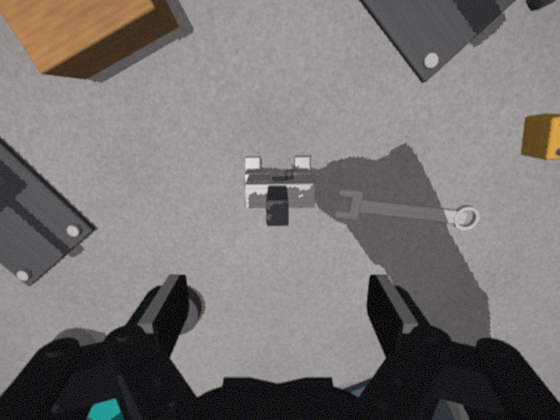

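Request:
play_rows(steps=[[[0.035,0,0.0003],0],[[0.07,0,0.0006],0],[[0.105,0,0.0006],0],[[0.125,0,0.0006],0],[[0.1385,0,0.0006],0]])

```text
time: 5.07
eef_pos: [0.4576, -0.0461, 0.0906]
tool_rot: [-0.686, 0.168, 0.688, 0.168]
ft_force: [0.1, 0.1, -0.4]
width: 0.0856
```

Request:
play_rows(steps=[[[0,0,0],0],[[0,0,0],0],[[0,0,0],0],[[0,0,0],0],[[0,0,0],0]], fingers=0)

```text
time: 5.48
eef_pos: [0.4594, -0.0462, 0.0938]
tool_rot: [0.687, -0.169, -0.686, -0.169]
ft_force: [-0.1, -0.3, -0.3]
width: 0.0257
```

Request:
play_rows(steps=[[[0,0,0],0],[[0,0,0],0],[[0,0,0],0],[[0,0,0],0],[[0,0,0],0]])

```text
time: 5.9
eef_pos: [0.4595, -0.0462, 0.0938]
tool_rot: [0.687, -0.169, -0.686, -0.169]
ft_force: [-1.0, 0.2, 8.2]
width: 0.0172
```

Request:
play_rows(steps=[[[-0.01,0,0],0],[[-0.045,0,0],0],[[-0.085,0,0],0],[[-0.125,0,0],0],[[-0.16,0,0],0]])

```text
time: 6.32
eef_pos: [0.458, -0.0462, 0.2552]
tool_rot: [0.687, -0.169, -0.686, -0.169]
ft_force: [1.4, 0.2, -5.1]
width: 0.0172
```

Request:
play_rows(steps=[[[0,0,0],-7],[[0,0,0],-14],[[0,0,0],-21],[[0,0,0],-28],[[0,0,0],-35]])

```text
time: 6.73
eef_pos: [0.4579, -0.0462, 0.2527]
tool_rot: [-0.705, -0.047, 0.706, -0.047]
ft_force: [0.6, 0.5, -4.8]
width: 0.0175
```

Request:
play_rows(steps=[[[0,0,0],-3.7],[[0,0,0],-3.7],[[0,0,0],-3.7],[[0,0,0],-3.7]])

```text
time: 7.07
eef_pos: [0.4584, -0.0462, 0.2527]
tool_rot: [-0.704, -0.067, 0.704, -0.067]
ft_force: [0.1, -0.2, -4.9]
width: 0.0172
```

```bash
python3 go.py .56 .267 .2535 101.2
```

```text
t 7.0667 pos [ 0.4584 -0.0462  0.2527] toolx [-0.0005 -0.     -1.    ] tool y yaw -79.14162438458905 F [ 0.0752 -0.1902 -4.8805] T [-0.0133  0.0033 -0.0289] w 0.0171539856472664 q [ 0.0931  0.2379 -0.1188  1.9403  0.034   0.9658 -1.423 ]
shift tool [-0.0009 -0.2885 -0.1588] twist -0.34162438458906763 or 179.65837561541093
```

Request:
play_rows(steps=[[[0,-0.034,-0.0187],0],[[0,-0.068,-0.0374],0],[[0,-0.102,-0.0561],0],[[0,-0.136,-0.0748],0],[[0,-0.17,-0.0935],0]])

```text
time: 7.48
eef_pos: [0.5182, 0.1403, 0.2528]
tool_rot: [-0.704, -0.067, 0.704, -0.067]
ft_force: [1.1, -0.8, -4.4]
width: 0.017
```

Request:
play_rows(steps=[[[0,-0.034,-0.0187],0],[[0,-0.068,-0.0374],0],[[0,-0.098,-0.055],0],[[0,-0.1185,-0.0653],-0.3],[[0,-0.1185,-0.0653],-0.3]])

```text
time: 7.9
eef_pos: [0.559, 0.2743, 0.2519]
tool_rot: [-0.703, -0.073, 0.704, -0.07]
ft_force: [-0.7, 1.1, -5.0]
width: 0.0172
```

Request:
play_rows(steps=[[[0,0,0],0],[[0,0,0],0],[[0,0,0],0]])

```text
time: 8.15
eef_pos: [0.5595, 0.2658, 0.2527]
tool_rot: [-0.704, -0.068, 0.704, -0.069]
ft_force: [-0.2, -0.4, -4.1]
width: 0.0172
```

```bash
python3 go.py .56 .267 .2535 101.2; python3 - <<'E'
from h import *
np.set_printoptions(precision=4,suppress=True)
for n in ("top","side","wrist"):
    d=viewer.get_image(n); np.savez(f"{n}2.npz",**{k:np.asarray(v) for k,v in d.items()})
    cv2.imwrite(f"pics/{n}2.png",d["frame"][:,:,::-1])
    if n=="side": crop(d,(150,225),80,"pics/s2c.png",3.7)
E
```

```text
t 8.15 pos [0.5595 0.2658 0.2527] toolx [-0.0003 -0.0012 -1.    ] tool y yaw -78.82799825420946 F [-0.2337 -0.391  -4.0611] T [ 0.0075  0.0269 -0.0139] w 0.017169988571541936 q [-0.3935  0.4781 -0.1994  1.5563  0.1025  1.1183 -1.9919]
shift tool [-0.0008 -0.0011 -0.0007] twist -0.027998254209478546 or 179.97200174579052
```

View pics/s2c.png

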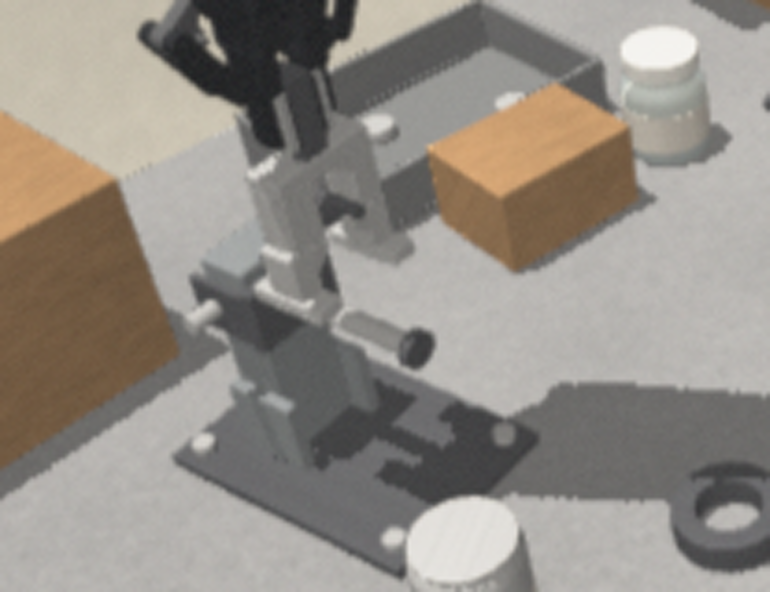

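View pics/wrist2.png

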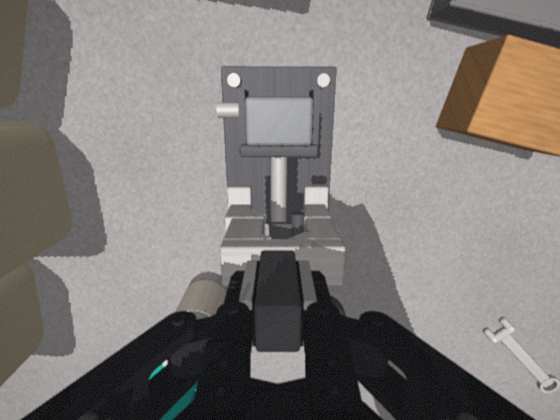

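View pics/top2.png

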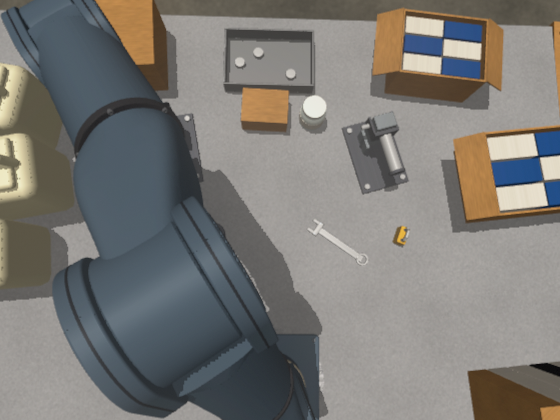

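```bash
cat > m2.py <<'E'
from h import *
import sys
np.set_printoptions(precision=4,suppress=True)
suf=sys.argv[1]; s_=robot.sense(); M=R.from_quat(s_["tool_rot"]).as_matrix(); o=np.array(s_["eef_pos"])
ux=-M[:,2]*0; a=np.radians(11.2); ux=np.array([np.cos(a),np.sin(a),0]); uy=np.array([-np.sin(a),np.cos(a),0])
o2=o.copy(); o2[2]=0
for n in ("wrist","side"):
    d=dict(np.load(f"{n}{suf}.npz")); P=cloud(d).reshape(-1,3); P=P[~np.isnan(P[:,0])]
    s=(P-o2)@ux; t=(P-o2)@uy; z=P[:,2]
    zb=o[2]-.0938  # hook underside est
    def rep(nm,m):
        if m.sum()>5: print(n,nm,m.sum(),"s",np.percentile(s[m],[2,50,98]),"t",np.percentile(t[m],[2,50,98]),"z",np.percentile(z[m],[2,50,98]), "rel",np.median(z[m])-zb)
    rep("pin",(abs(t)<.012)&(s>.008)&(s<.036)&(z>.112)&(z<.14))
    rep("pinall",(abs(t)<.012)&(s>-.048)&(s<.036)&(z>.112)&(z<.14))
    rep("shoulder",(abs(t)<.05)&(abs(s)<.03)&(z>zb+.08)&(z<zb+.092))
    rep("footL",(t<.05)&(t>.01)&(s>0.012)&(s<.032)&(z>zb-.005)&(z<zb+.02))
    rep("footR",(t>-.05)&(t<-.01)&(s>0.012)&(s<.032)&(z>zb-.005)&(z<zb+.02))
    rep("footL-",(t<.05)&(t>.01)&(s<-0.012)&(s>-.032)&(z>zb-.005)&(z<zb+.02))
    rep("footR-",(t>-.05)&(t<-.01)&(s<-0.012)&(s>-.032)&(z>zb-.005)&(z<zb+.02))
    rep("face",(abs(t)<.05)&(abs(s)<.03)&(z>zb+.02)&(z<zb+.083))
    # fit pin line lateral
    m=(abs(t)<.012)&(s>-.048)&(s<.036)&(z>.125)&(z<.14)
    if m.sum()>20: print("line",np.polyfit(s[m],t[m],1))
    m=(abs(t)<.05)&(abs(s)<.03)&(z>zb+.05)&(z<zb+.083)
    q=P[m]-o2; q=np.c_[q@ux,q@uy,q[:,2]]
    c=q.mean(0); print("face normal",np.linalg.svd(q-c)[2][2],c)
E
python3 m2.py 2
```

```text
wrist pin 504 s [0.0088 0.0222 0.0352] t [-0.0079 -0.0013  0.0052] z [0.1267 0.1309 0.133 ] rel -0.02836067769357828
wrist pinall 906 s [-0.015  0.011  0.035] t [-0.008  -0.0009  0.0053] z [0.1263 0.1309 0.133 ] rel -0.02841086804840079
wrist shoulder 3045 s [-0.0083  0.009   0.0138] t [-0.0352 -0.0101  0.0296] z [0.2401 0.2456 0.2493] rel 0.0863262547524995
wrist footL 560 s [0.0128 0.0193 0.0262] t [0.0196 0.0279 0.0369] z [0.1634 0.1697 0.1782] rel 0.010396734645455236
wrist footR 566 s [0.013  0.0197 0.0265] t [-0.0377 -0.0288 -0.0205] z [0.1626 0.1697 0.1788] rel 0.010424740687009326
wrist face 3507 s [0.002  0.0132 0.0164] t [-0.0346 -0.0034  0.0329] z [0.1834 0.2125 0.2415] rel 0.0532440845282518
line [-0.0083 -0.0012]
face normal [-1.     -0.0027  0.0077] [ 0.0133 -0.0024  0.2289]
side pinall 131 s [-0.047  -0.0193  0.0087] t [-0.0045  0.0037  0.0075] z [0.1232 0.1301 0.1349] rel -0.029151828524662526
side shoulder 253 s [-0.0121 -0.0072  0.0109] t [-0.0335  0.0088  0.0316] z [0.2399 0.2452 0.2492] rel 0.08593242557341985
side footL 25 s [0.0125 0.0198 0.0245] t [0.0288 0.0368 0.0382] z [0.1618 0.1685 0.1719] rel 0.009240868136106195
side footR 23 s [0.0128 0.0193 0.0257] t [-0.0266 -0.0206 -0.0189] z [0.1618 0.1685 0.1748] rel 0.009180642969857822
side footL- 81 s [-0.0255 -0.0208 -0.0121] t [0.0211 0.0309 0.0383] z [0.16   0.1687 0.1773] rel 0.00943151722874408
side footR- 67 s [-0.0255 -0.0206 -0.0122] t [-0.037  -0.0267 -0.0192] z [0.1601 0.1686 0.1765] rel 0.00929961789359618
side face 826 s [-0.0131 -0.01    0.0111] t [-0.0336  0.013   0.0361] z [0.1813 0.2091 0.2413] rel 0.04985017609396286
line [-0.0133  0.0022]
face normal [ 0.978  -0.0909  0.188 ] [-0.0071  0.0059  0.2264]
```

Request:
play_rows(steps=[[[0.0,0.0006,0],0],[[0.016,0.0006,0],0],[[0.032,0.0006,0],0],[[0.048,0.0006,0],0],[[0.055,0.0006,0],0]])

```text
time: 8.72
eef_pos: [0.5589, 0.2658, 0.196]
tool_rot: [-0.703, -0.069, 0.704, -0.07]
ft_force: [0.4, -0.4, -5.1]
width: 0.0174
```

Request:
play_rows(steps=[[[0.001,0,0],0],[[0.002,0,0],0],[[0.003,0,0],0],[[0.004,0,0],0],[[0.004,0,0],0]])

```text
time: 9.13
eef_pos: [0.5599, 0.2669, 0.1944]
tool_rot: [0.704, 0.07, -0.703, 0.069]
ft_force: [-0.3, -0.8, -5.0]
width: 0.0172
```

Request:
play_rows(steps=[[[0.001,0,0],0],[[0.002,0,0],0],[[0.003,0,0],0],[[0.004,0,0],0],[[0.004,0,0],0]])

```text
time: 9.55
eef_pos: [0.5596, 0.2667, 0.1896]
tool_rot: [-0.704, -0.07, 0.704, -0.07]
ft_force: [0.4, 0.3, -4.7]
width: 0.0171
```

Request:
play_rows(steps=[[[0.001,0,0],0],[[0.002,0,0],0],[[0.003,0,0],0],[[0.003,0,0],0],[[0.003,0,0],0]])

```text
time: 9.97
eef_pos: [0.5596, 0.2667, 0.1867]
tool_rot: [-0.704, -0.07, 0.704, -0.07]
ft_force: [0.7, -0.3, -4.8]
width: 0.0175
```

```bash
python3 - <<'E'
from h import *
for n in ("side","wrist"):
    d=viewer.get_image(n); np.savez(f"{n}3.npz",**{k:np.asarray(v) for k,v in d.items()})
    cv2.imwrite(f"pics/{n}3.png",d["frame"][:,:,::-1])
    crop(d,(150,235) if n=="side" else (280,230),70,f"pics/{n}3c.png",4.2)
E
python3 m2.py 3; python3 go.py .56 .267 .1518 101.2
```

```text
wrist pin 1029 s [0.0085 0.019  0.0353] t [-0.0108 -0.0018  0.0104] z [0.1263 0.1314 0.1395] rel 0.038341922698569786
wrist pinall 1333 s [0.0006 0.015  0.0352] t [-0.0109 -0.0018  0.0099] z [0.1265 0.1319 0.1395] rel 0.038889367103991296
wrist shoulder 3050 s [-0.0081  0.0092  0.0138] t [-0.035  -0.0094  0.0298] z [0.1738 0.1794 0.1831] rel 0.0863654674670491
wrist footL 551 s [0.0128 0.0191 0.0262] t [0.0199 0.0285 0.0373] z [0.0979 0.1034 0.1115] rel 0.010359235421951746
wrist footR 565 s [0.013  0.0197 0.0265] t [-0.0375 -0.0287 -0.0201] z [0.0959 0.1035 0.1116] rel 0.010433797597727473
wrist face 4115 s [0.0024 0.0133 0.0272] t [-0.0341 -0.0024  0.0329] z [0.117  0.1397 0.1751] rel 0.04668766096033147
line [ 0.0069 -0.002 ]
face normal [ 1.     0.005 -0.008] [ 0.0134 -0.0024  0.1626]
side pinall 169 s [-0.0472 -0.0137  0.0093] t [-0.011  -0.0001  0.0079] z [0.1231 0.1314 0.1391] rel 0.03836547180704997
side shoulder 236 s [-0.0121 -0.0072  0.0115] t [-0.0339  0.0096  0.0316] z [0.1735 0.1789 0.1833] rel 0.0859159980012194
side footL 24 s [0.0128 0.0193 0.0252] t [0.0314 0.0375 0.0392] z [0.0943 0.1029 0.1053] rel 0.009892016348060861
side footL- 70 s [-0.0249 -0.0209 -0.0122] t [0.0206 0.0301 0.038 ] z [0.0948 0.1027 0.109 ] rel 0.009686304362585274
side footR- 9 s [-0.0235 -0.0178 -0.0136] t [-0.0388 -0.0336 -0.0288] z [0.1011 0.1042 0.1057] rel 0.011204182622891246
side face 784 s [-0.0239 -0.0099  0.0108] t [-0.0333  0.008   0.0366] z [0.1156 0.1401 0.1744] rel 0.047084928925125724
line [-0.1823 -0.004 ]
face normal [ 0.9849 -0.0948  0.1451] [-0.0072  0.0058  0.1602]
t 10.0667 pos [0.5597 0.2667 0.1868] toolx [ 0.  0. -1.] tool y yaw -78.69596875368997 F [ 0.2021 -0.2835 -5.7041] T [-0.0342  0.0786 -0.0014] w 0.017254906131907794 q [-0.3968  0.5357 -0.1959  1.6459  0.1206  0.9718 -2.0076]
shift tool [ 0.035  -0.0002 -0.0004] twist 0.10403124631000082 or 180.10403124631
```

View pics/side3c.png

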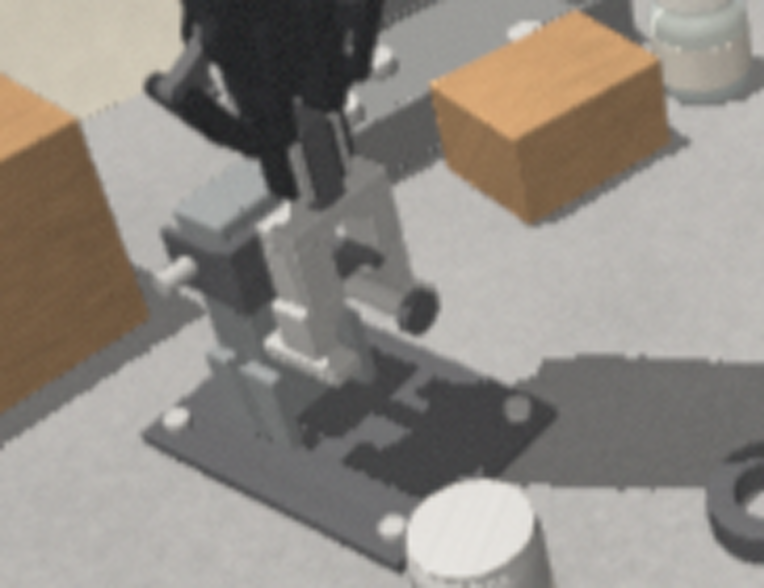

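View pics/wrist3c.png

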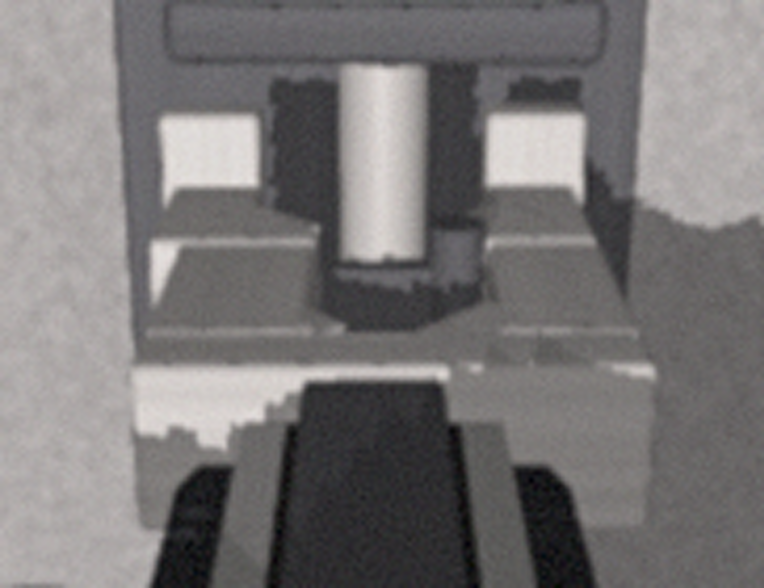

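```bash
python3 - <<'E'
from h import *
np.set_printoptions(precision=4,suppress=True)
s_=robot.sense(); o2=np.array(s_["eef_pos"]); o2[2]=0
a=np.radians(11.2); ux=np.array([np.cos(a),np.sin(a),0]); uy=np.array([-np.sin(a),np.cos(a),0])
d=dict(np.load("wrist3.npz")); P=cloud(d).reshape(-1,3); P=P[~np.isnan(P[:,0])]
s=(P-o2)@ux; t=(P-o2)@uy; z=P[:,2]
for k in np.arange(.012,.040,.004):
    m=(abs(t)<.015)&(s>k)&(s<k+.004)&(z>.115)&(z<.14); print(round(k,3),m.sum(),np.percentile(t[m],[1,50,99]),z[m].max(),"t at top",t[m][z[m]>np.percentile(z[m],75)].mean())
print(proj(d,np.array([o2+ux*.03+uy*tt+[0,0,.125] for tt in (-.007,0,.007)])), "cam", (d["xyz"]-o2)@uy)
E
```

```text
0.012 239 [-0.0144  0.0009  0.0149] 0.1399520903597942 t at top -0.003570963751709543
0.016 170 [-0.0146 -0.0044  0.005 ] 0.1398435536830751 t at top -0.011421147018784685
0.02 117 [-0.0086 -0.0018  0.005 ] 0.1331290825712725 t at top -0.0019832264126717265
0.024 126 [-0.0085 -0.0017  0.0049] 0.13326668034078418 t at top -0.001803316870853111
0.028 115 [-0.0084 -0.0017  0.0049] 0.13315500777893724 t at top -0.0018554522094807763
0.032 125 [-0.0084 -0.0017  0.0049] 0.134458761983022 t at top -0.002123074333697681
0.036 126 [-0.0083 -0.0017  0.0049] 0.1331333846769859 t at top -0.0017072880753906594
[[287.7658 189.2762]
 [277.348  189.2598]
 [266.9295 189.2435]] cam 0.0001338516633092196
```

Request:
play_rows(steps=[[[0,0.0015,0],0],[[0.001,0.0015,0],0],[[0.002,0.0015,0],0],[[0.003,0.0015,0],0],[[0.003,0.0015,0],0]])

```text
time: 10.48
eef_pos: [0.5602, 0.265, 0.1841]
tool_rot: [0.704, 0.069, -0.703, 0.07]
ft_force: [-0.4, -2.4, 1.0]
width: 0.0173
```

Request:
play_rows(steps=[[[0.001,0,0],0],[[0.002,0,0],0],[[0.003,0,0],0],[[0.003,0,0],0]])

```text
time: 10.82
eef_pos: [0.5601, 0.2652, 0.1809]
tool_rot: [0.704, 0.07, -0.704, 0.07]
ft_force: [-0.4, -2.5, 2.0]
width: 0.0172
```

Request:
play_rows(steps=[[[0.001,0,0],0],[[0.002,0,0],0],[[0.003,0,0],0],[[0.003,0,0],0]])

```text
time: 11.15
eef_pos: [0.5601, 0.2656, 0.178]
tool_rot: [0.704, 0.07, -0.703, 0.07]
ft_force: [-0.8, -1.8, 5.3]
width: 0.0174
```

Request:
play_rows(steps=[[[0.001,0,0],0],[[0.002,0,0],0],[[0.003,0,0],0],[[0.003,0,0],0]])

```text
time: 11.48
eef_pos: [0.5606, 0.2649, 0.1749]
tool_rot: [0.704, 0.069, -0.703, 0.07]
ft_force: [1.1, -3.5, 3.9]
width: 0.017
```

Request:
play_rows(steps=[[[0.001,0,0],0],[[0.002,0,0],0],[[0.003,0,0],0],[[0.003,0,0],0]])

```text
time: 11.82
eef_pos: [0.5604, 0.2646, 0.1716]
tool_rot: [0.704, 0.069, -0.704, 0.07]
ft_force: [2.0, -5.5, 2.2]
width: 0.0174
```

Request:
play_rows(steps=[[[0.001,0,0],0],[[0.002,0,0],0],[[0.003,0,0],0],[[0.003,0,0],0]])

```text
time: 12.15
eef_pos: [0.5602, 0.2643, 0.1683]
tool_rot: [-0.704, -0.069, 0.704, -0.07]
ft_force: [3.1, -4.6, 1.4]
width: 0.0171
```

Request:
play_rows(steps=[[[0.001,0,0],0],[[0.002,0,0],0],[[0.003,0,0],0],[[0.003,0,0],0]])

```text
time: 12.48
eef_pos: [0.5599, 0.2642, 0.1651]
tool_rot: [-0.703, -0.069, 0.704, -0.07]
ft_force: [2.7, -6.7, 0.7]
width: 0.0172
```

Request:
play_rows(steps=[[[0.001,0,0],0],[[0.002,0,0],0],[[0.003,0,0],0],[[0.003,0,0],0]])

```text
time: 12.82
eef_pos: [0.5598, 0.2642, 0.1619]
tool_rot: [-0.703, -0.069, 0.704, -0.07]
ft_force: [2.8, -5.7, -1.0]
width: 0.0173
```

Request:
play_rows(steps=[[[0.001,0,0],0],[[0.002,0,0],0],[[0.002,0,0],0]])

```text
time: 13.07
eef_pos: [0.5597, 0.264, 0.1597]
tool_rot: [-0.703, -0.069, 0.704, -0.07]
ft_force: [2.8, -5.7, -2.9]
width: 0.017
```

Request:
play_rows(steps=[[[0.001,0,0],0],[[0.0015,0,0],0],[[0.0015,0,0],0]])

```text
time: 13.32
eef_pos: [0.5595, 0.2636, 0.1579]
tool_rot: [-0.703, -0.069, 0.704, -0.07]
ft_force: [2.1, -5.5, -4.0]
width: 0.0173
```

Request:
play_rows(steps=[[[0.001,0,0],0],[[0.001,0,0],0],[[0.001,0,0],0]])

```text
time: 13.57
eef_pos: [0.5594, 0.2634, 0.1567]
tool_rot: [-0.703, -0.068, 0.705, -0.07]
ft_force: [1.6, -7.2, -5.4]
width: 0.0173
```

Request:
play_rows(steps=[[[0.001,0,0],0],[[0.001,0,0],0],[[0.001,0,0],0]])

```text
time: 13.82
eef_pos: [0.5589, 0.265, 0.1558]
tool_rot: [-0.703, -0.069, 0.705, -0.07]
ft_force: [-0.2, -0.2, -4.6]
width: 0.0174
```

Request:
play_rows(steps=[[[0.001,0,0],0],[[0.001,0,0],0],[[0.001,0,0],0]])

```text
time: 14.07
eef_pos: [0.5594, 0.2659, 0.1559]
tool_rot: [-0.703, -0.07, 0.704, -0.07]
ft_force: [-0.1, 0.5, -5.3]
width: 0.017
```

Request:
play_rows(steps=[[[0.0007,0,0],0],[[0.0007,0,0],0],[[0.0007,0,0],0]])

```text
time: 14.32
eef_pos: [0.5599, 0.2654, 0.1556]
tool_rot: [-0.704, -0.07, 0.704, -0.07]
ft_force: [-0.2, 0.3, -5.3]
width: 0.0174
```

Request:
play_rows(steps=[[[0.001,0,0],0],[[0.001,0,0],0],[[0.001,0,0],0]])

```text
time: 14.57
eef_pos: [0.5599, 0.2652, 0.1546]
tool_rot: [-0.704, -0.07, 0.704, -0.07]
ft_force: [-0.2, 0.5, -5.3]
width: 0.0172
```

Request:
play_rows(steps=[[[0.0007,0,0],0],[[0.0007,0,0],0],[[0.0007,0,0],0]])

```text
time: 14.82
eef_pos: [0.5599, 0.2653, 0.1539]
tool_rot: [-0.704, -0.07, 0.704, -0.07]
ft_force: [-0.0, 0.5, -5.0]
width: 0.0171
```

Request:
play_rows(steps=[[[0.0007,0,0],0],[[0.0007,0,0],0],[[0.0007,0,0],0]])

```text
time: 15.07
eef_pos: [0.5599, 0.2652, 0.1531]
tool_rot: [-0.704, -0.07, 0.704, -0.07]
ft_force: [0.1, -0.2, -4.6]
width: 0.017
```

Request:
play_rows(steps=[[[0.0005,0,0],0],[[0.0005,0,0],0],[[0.0005,0,0],0]])

```text
time: 15.32
eef_pos: [0.5599, 0.2652, 0.1527]
tool_rot: [-0.704, -0.07, 0.704, -0.07]
ft_force: [0.4, 0.1, -3.6]
width: 0.0172
```

Request:
play_rows(steps=[[[0.0004,0,0],0],[[0.0004,0,0],0],[[0.0004,0,0],0]])

```text
time: 15.57
eef_pos: [0.5599, 0.2652, 0.1523]
tool_rot: [-0.704, -0.07, 0.704, -0.07]
ft_force: [0.2, -0.1, -4.8]
width: 0.0175
```

Request:
play_rows(steps=[[[0.0004,0,0],0],[[0.0004,0,0],0],[[0.0004,0,0],0]])

```text
time: 15.82
eef_pos: [0.5599, 0.2653, 0.1519]
tool_rot: [0.704, 0.07, -0.704, 0.07]
ft_force: [0.8, 0.3, -4.7]
width: 0.0176
```

Request:
play_rows(steps=[[[0.0004,0,0],0],[[0.0004,0,0],0],[[0.0004,0,0],0]])

```text
time: 16.07
eef_pos: [0.56, 0.2655, 0.1516]
tool_rot: [0.704, 0.07, -0.704, 0.07]
ft_force: [0.5, 1.0, -5.0]
width: 0.0176
```

Request:
play_rows(steps=[[[0.0004,0,0],0],[[0.0004,0,0],0],[[0.0004,0,0],0]])

```text
time: 16.32
eef_pos: [0.56, 0.2657, 0.1514]
tool_rot: [0.704, 0.07, -0.703, 0.069]
ft_force: [0.1, 1.3, -1.7]
width: 0.0174
```

Request:
play_rows(steps=[[[0.0003,-0.0004,0],0],[[0.0003,-0.0004,0],0],[[0.0003,-0.0004,0],0]])

```text
time: 16.57
eef_pos: [0.56, 0.266, 0.151]
tool_rot: [0.704, 0.07, -0.703, 0.07]
ft_force: [0.3, 2.3, 0.2]
width: 0.0174
```

Request:
play_rows(steps=[[[0.0003,0,0],0],[[0.0003,0,0],0],[[0.0003,0,0],0]])

```text
time: 16.82
eef_pos: [0.56, 0.266, 0.151]
tool_rot: [0.704, 0.07, -0.703, 0.069]
ft_force: [-1.2, 2.8, 4.9]
width: 0.0174
```

Request:
play_rows(steps=[[[0.0003,-0.0004,0],0],[[0.0003,-0.0004,0],0],[[0.0003,-0.0004,0],0]])

```text
time: 17.07
eef_pos: [0.5601, 0.266, 0.1509]
tool_rot: [0.704, 0.07, -0.703, 0.07]
ft_force: [-2.0, 0.9, 8.1]
width: 0.0174
```

Request:
play_rows(steps=[[[0.0002,0,0],0],[[0.0002,0,0],0],[[0.0002,0,0],0]])

```text
time: 17.32
eef_pos: [0.56, 0.266, 0.1509]
tool_rot: [0.704, 0.07, -0.703, 0.07]
ft_force: [-3.0, 0.2, 9.8]
width: 0.0172
```

Request:
play_rows(steps=[[[0,0,0],0],[[0,0,0],0],[[0,0,0],0]])

```text
time: 17.57
eef_pos: [0.5601, 0.266, 0.1509]
tool_rot: [0.704, 0.07, -0.703, 0.069]
ft_force: [-2.0, 0.9, 9.4]
width: 0.0171
```

```bash
python3 - <<'E'
from h import *
np.set_printoptions(precision=4,suppress=True)
for n in ("side","wrist"):
    d=viewer.get_image(n); np.savez(f"{n}4.npz",**{k:np.asarray(v) for k,v in d.items()})
    crop(d,(150,245) if n=="side" else (280,230),60,f"pics/{n}4c.png",5)
    for l in ("latch","latch_tip","hook_home"):
        print(n,l,[(np.round(r["centre"],1),round(r["confidence"],2)) for r in viewer.landmark_of(n,l)][:3])
    print(robot.sense()["ft_force"])
    p=np.array([.56,.266,.125]); print(proj(d,p))
E
```

```text
Traceback (most recent call last):
ValueError: it knows: carton, collar, hook, hook_grip, hook_home, jar, latch_tip, oil_can, padlock, spanner, stand, stand_pin, stand_thick
```

View pics/side4c.png

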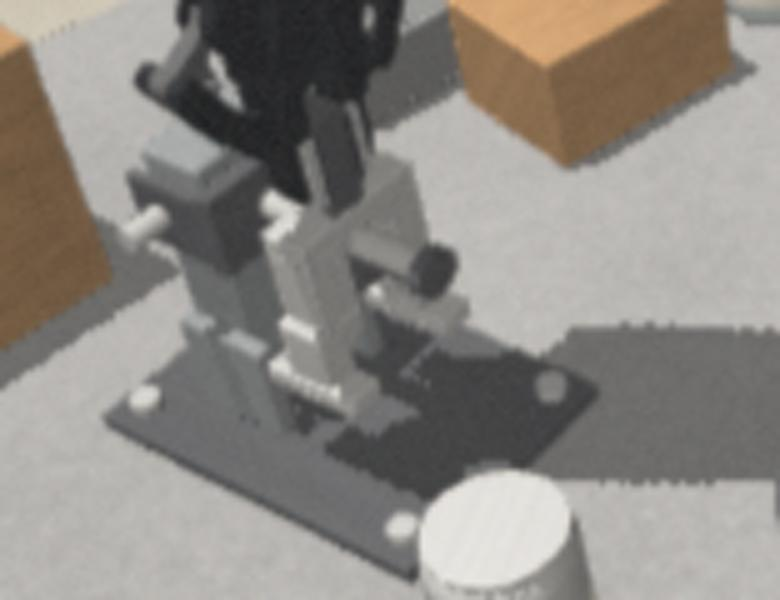

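Request:
play_rows(steps=[[[0.0002,0,0],0],[[0.0002,0,0],0],[[0.0002,0,0],0],[[0.0002,0,0],0],[[0.0002,0,0],0]])

```text
time: 18.03
eef_pos: [0.5601, 0.266, 0.1509]
tool_rot: [0.704, 0.07, -0.703, 0.069]
ft_force: [-2.5, -0.7, 11.6]
width: 0.0172
```

Request:
play_rows(steps=[[[0,0,0],0],[[0,0,0],0],[[0,0,0],0]])

```text
time: 18.28
eef_pos: [0.5601, 0.266, 0.1509]
tool_rot: [0.704, 0.07, -0.703, 0.069]
ft_force: [-4.3, 0.2, 10.9]
width: 0.0174
```

```bash
python3 - <<'E'
from h import *
np.set_printoptions(precision=4,suppress=True)
for n in ("side","wrist"):
    d=viewer.get_image(n); np.savez(f"{n}4.npz",**{k:np.asarray(v) for k,v in d.items()})
    crop(d,(150,245) if n=="side" else (280,230),60,f"pics/{n}4c.png",5)
    for l in ("latch_tip",):
        print(n,l,[(np.round(r["centre"],1),round(r["confidence"],2)) for r in viewer.landmark_of(n,l)][:3])
s=robot.sense(); print(s["ft_force"],s["time"])
E
```

```text
side latch_tip [(array([137.7, 241. ]), 0.52)]
wrist latch_tip []
[-3.5834  0.6518 11.4402] 18.4833
```

View pics/wrist4c.png

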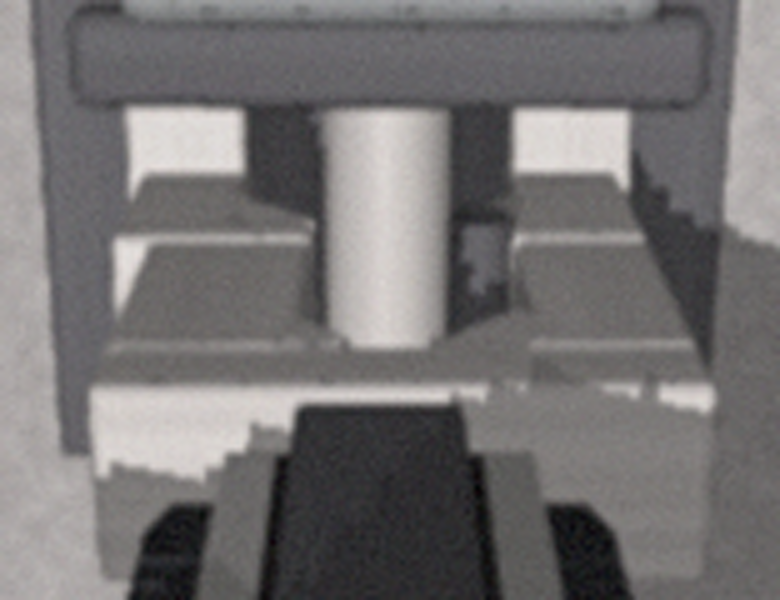

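Request:
play_rows(steps=[[[-0.003,0,0],0],[[-0.006,0,0],0],[[-0.009,0,0],0],[[-0.012,0,0],0],[[-0.012,0,0],0]])

```text
time: 18.9
eef_pos: [0.56, 0.2659, 0.1621]
tool_rot: [0.704, 0.07, -0.704, 0.07]
ft_force: [0.1, 1.4, -5.9]
width: 0.0171
```

Request:
play_rows(steps=[[[-0.0007,0,0],0],[[-0.0015,0,0],0],[[-0.0015,0,0],0]])

```text
time: 19.15
eef_pos: [0.5598, 0.266, 0.1633]
tool_rot: [-0.704, -0.07, 0.704, -0.07]
ft_force: [0.1, 1.1, -5.0]
width: 0.0174
```

Request:
play_rows(steps=[[[-0.0007,0,0],0],[[-0.0015,0,0],0],[[-0.0015,0,0],0]])

```text
time: 19.4
eef_pos: [0.5598, 0.2661, 0.1649]
tool_rot: [0.704, 0.07, -0.704, 0.07]
ft_force: [-0.6, -0.0, -4.9]
width: 0.0173
```

Request:
play_rows(steps=[[[-0.0007,0,0],0],[[-0.001,0,0],0],[[-0.001,0,0],0]])

```text
time: 19.65
eef_pos: [0.5598, 0.2661, 0.1659]
tool_rot: [0.704, 0.07, -0.704, 0.07]
ft_force: [0.5, -1.3, -4.1]
width: 0.0173
```

Request:
play_rows(steps=[[[-0.0005,0,0],0],[[-0.0005,0,0],0],[[-0.0005,0,0],0]])

```text
time: 19.9
eef_pos: [0.5598, 0.266, 0.1663]
tool_rot: [0.704, 0.07, -0.704, 0.07]
ft_force: [-0.2, -0.0, -4.7]
width: 0.0175
```

Request:
play_rows(steps=[[[-0.0005,0,0],0],[[-0.0005,0,0],0],[[-0.0005,0,0],0]])

```text
time: 20.15
eef_pos: [0.5598, 0.2661, 0.1668]
tool_rot: [0.704, 0.07, -0.704, 0.07]
ft_force: [0.9, 0.4, -4.8]
width: 0.0175
```

Request:
play_rows(steps=[[[-0.0004,0,0],0],[[-0.0004,0,0],0],[[-0.0004,0,0],0]])

```text
time: 20.4
eef_pos: [0.5598, 0.266, 0.1672]
tool_rot: [0.704, 0.07, -0.704, 0.07]
ft_force: [0.1, -0.2, -5.3]
width: 0.0171
```

Request:
play_rows(steps=[[[-0.0005,0,0],0],[[-0.0005,0,0],0],[[-0.0005,0,0],0]])

```text
time: 20.65
eef_pos: [0.5597, 0.266, 0.1674]
tool_rot: [-0.704, -0.07, 0.704, -0.07]
ft_force: [1.1, 0.4, -8.7]
width: 0.0174
```

Request:
play_rows(steps=[[[-0.0005,0,0],0],[[-0.0005,0,0],0],[[-0.0005,0,0],0]])

```text
time: 20.9
eef_pos: [0.5596, 0.2659, 0.1676]
tool_rot: [-0.703, -0.07, 0.704, -0.07]
ft_force: [2.8, 1.6, -16.4]
width: 0.0174
```

Request:
play_rows(steps=[[[-0.0002,0,0],0],[[-0.0002,0,0],0],[[-0.0002,0,0],0]])

```text
time: 21.15
eef_pos: [0.5595, 0.2659, 0.1677]
tool_rot: [-0.703, -0.07, 0.704, -0.07]
ft_force: [3.1, 2.9, -21.2]
width: 0.0173
```

Request:
play_rows(steps=[[[0,0,0],0],[[0,0,0],0],[[0,0,0],0],[[0,0,0],0],[[0,0,0],0]])

```text
time: 21.57
eef_pos: [0.5595, 0.2659, 0.1678]
tool_rot: [-0.703, -0.07, 0.704, -0.07]
ft_force: [3.6, 2.7, -25.6]
width: 0.0176
```

Request:
play_rows(steps=[[[0.0003,0,0],0],[[0.0003,0,0],0],[[0.0003,0,0],0]])

```text
time: 21.82
eef_pos: [0.5595, 0.2659, 0.1678]
tool_rot: [-0.703, -0.07, 0.704, -0.07]
ft_force: [2.8, 2.0, -24.8]
width: 0.0171
```

Request:
play_rows(steps=[[[0,0,0],0],[[0,0,0],0],[[0,0,0],0]])

```text
time: 22.07
eef_pos: [0.5595, 0.2659, 0.1678]
tool_rot: [-0.703, -0.07, 0.704, -0.07]
ft_force: [3.7, 1.9, -24.3]
width: 0.0174
```

Request:
play_rows(steps=[[[0.0003,0,0],0],[[0.0003,0,0],0],[[0.0003,0,0],0]])

```text
time: 22.32
eef_pos: [0.5596, 0.2659, 0.1678]
tool_rot: [-0.704, -0.07, 0.704, -0.07]
ft_force: [1.5, 1.4, -22.9]
width: 0.0177
```

Request:
play_rows(steps=[[[0,0,0],0],[[0,0,0],0],[[0,0,0],0]])

```text
time: 22.57
eef_pos: [0.5596, 0.266, 0.1678]
tool_rot: [-0.704, -0.07, 0.704, -0.07]
ft_force: [1.3, 1.9, -23.5]
width: 0.017
```

Request:
play_rows(steps=[[[0.0003,0,0],0],[[0.0003,0,0],0],[[0.0003,0,0],0]])

```text
time: 22.82
eef_pos: [0.5597, 0.266, 0.1677]
tool_rot: [-0.704, -0.07, 0.704, -0.07]
ft_force: [0.6, 0.8, -20.6]
width: 0.0172
```

Request:
play_rows(steps=[[[0,0,0],0],[[0,0,0],0]])

```text
time: 22.98
eef_pos: [0.5597, 0.266, 0.1677]
tool_rot: [0.704, 0.07, -0.704, 0.07]
ft_force: [-0.2, 0.9, -18.4]
width: 0.0172
```

Request:
play_rows(steps=[[[-0.0001,0,0],0],[[-0.0001,0,0],0],[[-0.0001,0,0],0]])

```text
time: 23.23
eef_pos: [0.5597, 0.266, 0.1677]
tool_rot: [-0.704, -0.07, 0.704, -0.07]
ft_force: [-0.5, -0.6, -18.9]
width: 0.0173
```

Request:
play_rows(steps=[[[0,0,0],0],[[0,0,0],0],[[0,0,0],0],[[0,0,0],0]])

```text
time: 23.57
eef_pos: [0.5598, 0.266, 0.1677]
tool_rot: [0.704, 0.07, -0.704, 0.07]
ft_force: [0.0, -0.7, -18.5]
width: 0.0174
```

Request:
play_rows(steps=[[[0,0,0],0],[[0,0,0],0],[[0,0,0],0],[[0,0,0],0]])

```text
time: 23.9
eef_pos: [0.5598, 0.266, 0.1676]
tool_rot: [-0.704, -0.07, 0.704, -0.07]
ft_force: [-0.1, 0.2, -17.3]
width: 0.0173
```

Request:
play_rows(steps=[[[-0.0002,0,0],0],[[-0.0002,0,0],0],[[-0.0002,0,0],0],[[-0.0002,0,0],0],[[-0.0002,0,0],0]])

```text
time: 24.32
eef_pos: [0.5598, 0.266, 0.1677]
tool_rot: [-0.704, -0.07, 0.704, -0.07]
ft_force: [-0.0, 0.4, -20.5]
width: 0.0176
```

Request:
play_rows(steps=[[[0,0,0],0],[[0,0,0],0],[[0,0,0],0],[[0,0,0],0],[[0,0,0],0]])

```text
time: 24.73
eef_pos: [0.5597, 0.266, 0.1677]
tool_rot: [-0.704, -0.07, 0.704, -0.07]
ft_force: [0.9, 0.2, -21.0]
width: 0.0174
```

Request:
play_rows(steps=[[[0.003,0,0],0],[[0.006,0,0],0],[[0.009,0,0],0],[[0.012,0,0],0],[[0.0145,0,0],0]])

```text
time: 25.15
eef_pos: [0.5602, 0.2663, 0.1537]
tool_rot: [0.704, 0.07, -0.703, 0.069]
ft_force: [-0.4, -0.0, -4.8]
width: 0.0171
```

Request:
play_rows(steps=[[[0.0006,0,0],0],[[0.001,0,0],0],[[0.001,0,0],0],[[0.001,0,0],0]])

```text
time: 25.48
eef_pos: [0.5599, 0.2661, 0.1524]
tool_rot: [0.704, 0.07, -0.704, 0.07]
ft_force: [-0.6, -0.1, -5.0]
width: 0.0169
```

Request:
play_rows(steps=[[[0.0006,0,0],0],[[0.001,0,0],0],[[0.001,0,0],0],[[0.001,0,0],0]])

```text
time: 25.82
eef_pos: [0.5598, 0.266, 0.1513]
tool_rot: [-0.704, -0.07, 0.704, -0.07]
ft_force: [-0.9, -0.0, -5.8]
width: 0.0171
```

Request:
play_rows(steps=[[[0.0003,0,0],0],[[0.0005,0,0],0],[[0.0005,0,0],0],[[0.0005,0,0],0]])

```text
time: 26.15
eef_pos: [0.5599, 0.2661, 0.151]
tool_rot: [0.704, 0.07, -0.704, 0.07]
ft_force: [-0.7, 0.2, -1.6]
width: 0.0171
```

Request:
play_rows(steps=[[[0.0002,0,0],0],[[0.0002,0,0],0],[[0.0002,0,0],0],[[0.0002,0,0],0]])

```text
time: 26.48
eef_pos: [0.5599, 0.2661, 0.151]
tool_rot: [0.704, 0.07, -0.704, 0.07]
ft_force: [-1.7, -0.2, 2.9]
width: 0.0172
```

Request:
play_rows(steps=[[[0,0,0],0],[[0,0,0],0]], fingers=35)

```text
time: 26.65
eef_pos: [0.5601, 0.2662, 0.1507]
tool_rot: [0.704, 0.07, -0.703, 0.07]
ft_force: [-0.6, 0.4, 0.4]
width: 0.0297
```

Request:
play_rows(steps=[[[0,0,0],0],[[0,0,0],0],[[0,0,0],0],[[0,0,0],0]])

```text
time: 26.98
eef_pos: [0.5598, 0.2661, 0.1506]
tool_rot: [0.704, 0.07, -0.704, 0.07]
ft_force: [0.3, 0.5, -1.0]
width: 0.0299
```

```bash
python3 - <<'E'
from h import *
for n in ("side","wrist"):
    d=viewer.get_image(n); np.savez(f"{n}5.npz",**{k:np.asarray(v) for k,v in d.items()})
    crop(d,(150,245) if n=="side" else (280,230),60,f"pics/{n}5c.png",5)
s=robot.sense(); print(s["ft_force"],s["time"],s["width"])
E
python3 m2.py 5 | grep -v pin
```

```text
[-0.07542931 -0.44983596  0.52298627] 27.0833 0.030080871281849962
wrist shoulder 3011 s [-0.008   0.0096  0.0139] t [-0.0353 -0.0046  0.0292] z [0.1374 0.1433 0.1467] rel 0.08648869351644772
wrist footL 405 s [0.0129 0.0172 0.0233] t [0.0226 0.0308 0.0398] z [0.0669 0.069  0.076 ] rel 0.012223103189639317
wrist footR 397 s [0.013  0.017  0.0229] t [-0.0351 -0.0259 -0.0174] z [0.0611 0.067  0.0754] rel 0.010168591637680108
wrist face 3826 s [0.0062 0.0136 0.0281] t [-0.0335 -0.0015  0.0351] z [0.0809 0.1234 0.139 ] rel 0.06665159253162599
line [-0.0493  0.0005]
face normal [-0.9909  0.0039  0.1342] [ 0.0157 -0.0018  0.1276]
side shoulder 213 s [-0.0122 -0.0075  0.011 ] t [-0.0332  0.0097  0.0312] z [0.1374 0.1431 0.1477] rel 0.08629090592583091
side footL 27 s [0.0124 0.0198 0.0243] t [0.0315 0.0398 0.042 ] z [0.0598 0.0687 0.0714] rel 0.011931211475740416
side footR 14 s [0.0128 0.0181 0.0253] t [-0.0211 -0.0174 -0.0164] z [0.0589 0.0643 0.0683] rel 0.007513704041275632
side footL- 65 s [-0.0251 -0.0209 -0.0122] t [0.0232 0.0335 0.0412] z [0.0601 0.068  0.072 ] rel 0.011222190120771997
side footR- 53 s [-0.0246 -0.0207 -0.0125] t [-0.0341 -0.024  -0.0163] z [0.0581 0.0654 0.0694] rel 0.0085672232521872
side face 621 s [-0.0248 -0.0098  0.0118] t [-0.0327  0.0184  0.0386] z [0.0791 0.1146 0.1388] rel 0.0578358182692458
line [-0.0029  0.0021]
face normal [-0.9525  0.1291 -0.276 ] [-0.0089  0.0072  0.1257]
```

View pics/wrist5c.png

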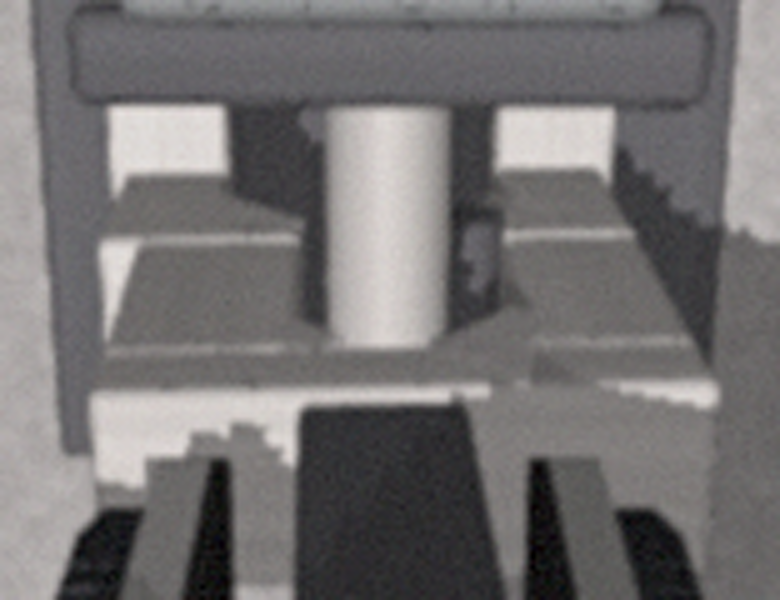

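View pics/side5c.png

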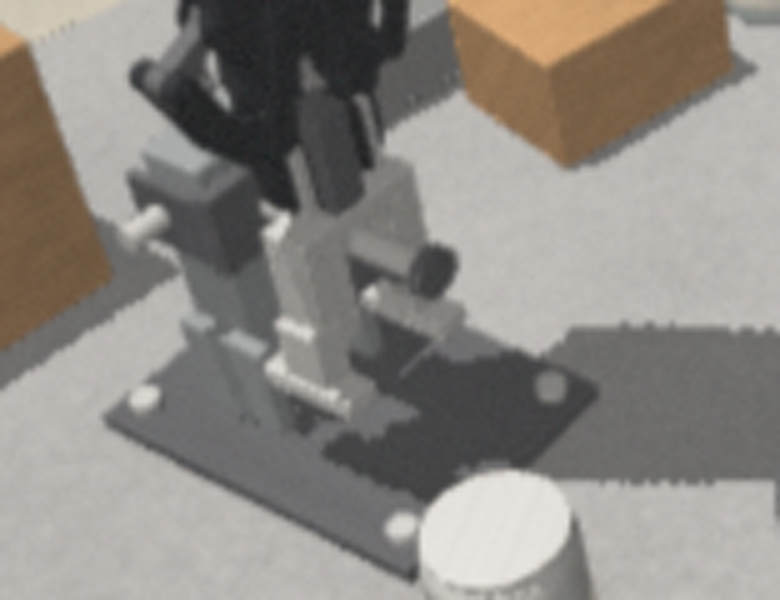

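Request:
play_rows(steps=[[[0,0,0],0],[[0,0,0],0],[[0,0,0],0],[[0,0,0],0],[[0,0,0],0]], fingers=70)

```text
time: 27.5
eef_pos: [0.5598, 0.2661, 0.1506]
tool_rot: [0.704, 0.07, -0.704, 0.07]
ft_force: [0.5, -1.3, 0.9]
width: 0.0602
```

Request:
play_rows(steps=[[[-0.01,0,0],0],[[-0.03,0,0],0],[[-0.06,0,0],0],[[-0.095,0,0],0],[[-0.13,0,0],0]])

```text
time: 27.92
eef_pos: [0.5593, 0.2659, 0.2826]
tool_rot: [-0.703, -0.07, 0.704, -0.07]
ft_force: [1.3, 1.0, -0.4]
width: 0.0599
```

Request:
play_rows(steps=[[[0,0,0],0],[[0,0,0],0],[[0,0,0],0],[[0,0,0],0],[[0,0,0],0]])

```text
time: 28.33
eef_pos: [0.5593, 0.2657, 0.2794]
tool_rot: [-0.703, -0.069, 0.704, -0.07]
ft_force: [0.4, 1.2, -0.2]
width: 0.0599
```

```bash
cat > m3.py <<'E'
from h import *
import sys
np.set_printoptions(precision=4,suppress=True)
suf=sys.argv[1]
o2=np.array([.5599,.2661,0])
a=np.radians(11.2); ux=np.array([np.cos(a),np.sin(a),0]); uy=np.array([-np.sin(a),np.cos(a),0])
for n in ("side","wrist"):
    d=viewer.get_image(n); np.savez(f"{n}{suf}.npz",**{k:np.asarray(v) for k,v in d.items()})
    P=cloud(d).reshape(-1,3); P=P[~np.isnan(P[:,0])]; s=(P-o2)@ux; t=(P-o2)@uy; z=P[:,2]
    m=(abs(t)<.03)&(abs(s)<.02)&(z>.185)&(z<.205)
    print(n,"grip top",m.sum(),np.percentile(t[m],[2,50,98]),np.percentile(s[m],[2,98]),np.median(z[m]))
    for lo,hi in ((.012,.03),(-.03,-.012)):
        m=(abs(t)<.05)&(s>lo)&(s<hi)&(z>.055)&(z<.08)
        for nm,k in (("L",t>.01),("R",t<-.01)):
            q=m&k
            if q.sum()>5: print(" foot",nm,lo,q.sum(),np.percentile(t[q],[2,98]),np.percentile(z[q],[50,98]))
    m=(abs(t)<.05)&(abs(s)<.014)&(z>.138)&(z<.152); 
    A=np.c_[t[m],s[m],np.ones(m.sum())]; sol=np.linalg.lstsq(A,z[m],rcond=None)[0]; print(" shoulder slope deg",np.degrees(sol[:2]),sol[2],m.sum())
    uv=proj(d,o2+[0,0,.115]); print(uv); crop(d,uv,65,f"pics/{n}{suf}c.png",4.5)
    cv2.imwrite(f"pics/{n}{suf}.png",d["frame"][:,:,::-1])
print(robot.sense()["time"],robot.sense()["ft_force"])
E
python3 m3.py 6
```

```text
side grip top 99 [-0.01    0.0013  0.0083] [-0.0108  0.0108] 0.19300124565576482
 foot L 0.012 27 [0.0319 0.0416] [0.0676 0.0728]
 foot R 0.012 16 [-0.0218 -0.0156] [0.0645 0.0702]
 foot L -0.03 63 [0.0238 0.041 ] [0.0682 0.0726]
 foot R -0.03 50 [-0.0337 -0.0165] [0.0655 0.0682]
 shoulder slope deg [0.9553 4.1931] 0.14369396845722465 248
[141.5319 234.7685]
wrist grip top 668 [-0.0109 -0.0023  0.0061] [-0.0084  0.0127] 0.19359184479592118
 foot L 0.012 237 [0.0226 0.0396] [0.0689 0.0767]
 foot R 0.012 238 [-0.0353 -0.0181] [0.0667 0.078 ]
 foot L -0.03 6 [0.0385 0.0398] [0.0691 0.0698]
 shoulder slope deg [ 2.0895 -0.5645] 0.14377208910776249 1390
[276.9818 190.8589]
28.4333 [ 0.7601 -0.3295 -0.0153]
```

View pics/wrist6c.png

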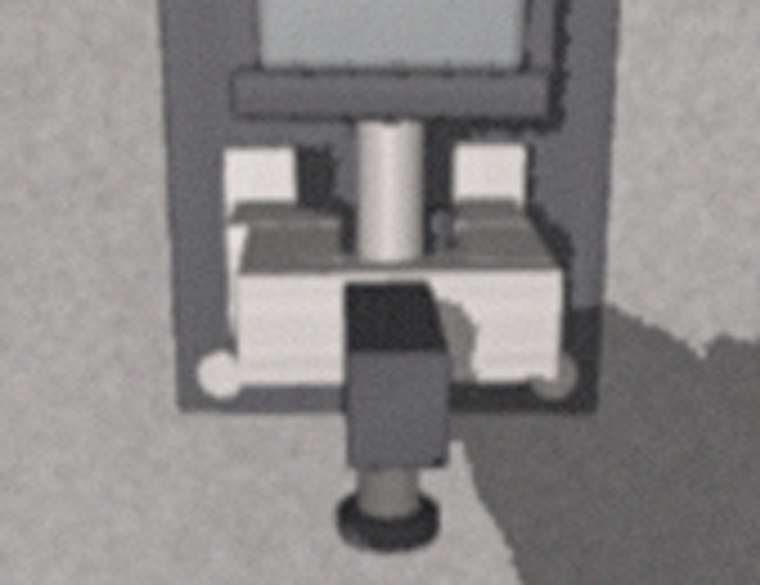

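View pics/side6c.png

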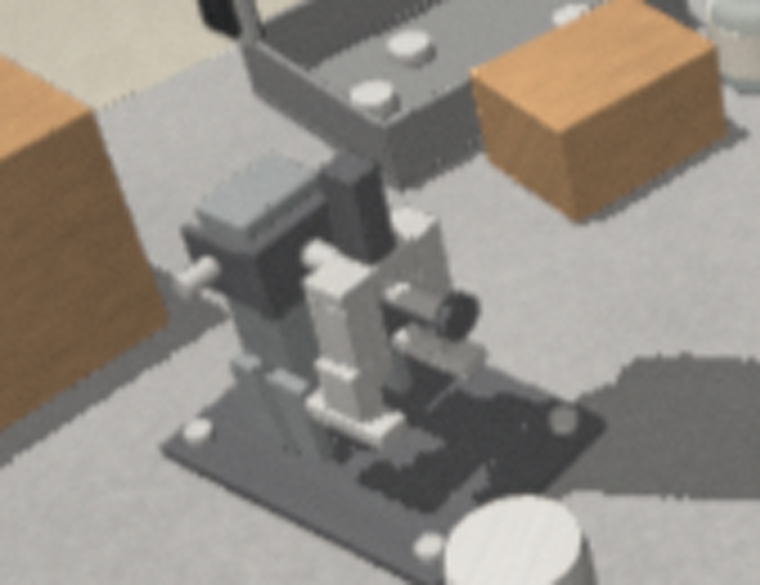

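Request:
play_rows(steps=[[[-0.02,0,0],0],[[-0.04,0,0],0],[[-0.04,0,0],0],[[-0.04,0,0],0],[[-0.04,0,0],0]])

```text
time: 28.85
eef_pos: [0.5595, 0.2659, 0.3197]
tool_rot: [-0.703, -0.069, 0.704, -0.07]
ft_force: [0.1, 0.0, -0.9]
width: 0.0595
```

```bash
python3 m3.py 7; python3 - <<'E'
from h import *
a=dict(np.load("side.npz")); b=dict(np.load("side7.npz")); np.set_printoptions(precision=4,suppress=True)
A=cloud(a).reshape(-1,3);B=cloud(b).reshape(-1,3)
for n,lo,hi in (("carton",[.63,-.04,.02],[.75,.1,.08]),("jar",[.64,-.14,.02],[.73,-.05,.1]),("can",[.33,.28,.02],[.41,.37,.14]),("spanner",[.28,-.26,.005],[.41,-.08,.03]),("collar",[.31,.12,.008],[.41,.21,.03]),("padlock",[.33,-.36,.01],[.41,-.3,.08]),("thick",[.48,-.35,.02],[.68,-.18,.17])):
    f=lambda P:P[((P>lo)&(P<hi)).all(1)]
    print(n,f(A).mean(0),len(f(A)),f(B).mean(0),len(f(B)))
E
```

```text
side grip top 101 [-0.0102  0.0012  0.008 ] [-0.0109  0.011 ] 0.1929634789722049
 foot L 0.012 26 [0.0324 0.0416] [0.0686 0.0719]
 foot R 0.012 14 [-0.0219 -0.0159] [0.0647 0.0677]
 foot L -0.03 64 [0.024 0.041] [0.0681 0.0719]
 foot R -0.03 55 [-0.0339 -0.0163] [0.0655 0.0691]
 shoulder slope deg [1.1431 3.8461] 0.1438978357819297 251
[141.5319 234.7685]
wrist grip top 500 [-0.0108 -0.0018  0.0062] [-0.0082  0.0126] 0.19359028520790844
 foot L 0.012 194 [0.0225 0.04  ] [0.0688 0.0792]
 foot R 0.012 191 [-0.0353 -0.0176] [0.0666 0.0751]
 foot L -0.03 7 [0.0386 0.0401] [0.0688 0.0697]
 shoulder slope deg [2.0645 0.181 ] 0.14377489689456888 1092
[276.9986 181.5618]
28.95 [ 0.2122 -0.5053 -0.5718]
carton [0.6798 0.0413 0.0584] 1631 [0.6797 0.0412 0.0583] 1645
jar [ 0.6729 -0.0849  0.0646] 672 [ 0.673  -0.0849  0.0648] 669
can [0.3601 0.3378 0.0944] 1826 [0.3601 0.3379 0.0946] 1822
spanner [ 0.35   -0.1625  0.0079] 347 [ 0.3503 -0.1623  0.0078] 351
collar [0.3604 0.1661 0.02  ] 598 [0.3605 0.1658 0.02  ] 600
padlock [ 0.3647 -0.3231  0.0374] 262 [ 0.365  -0.3235  0.0376] 263
thick [ 0.5972 -0.2527  0.1035] 1314 [ 0.5972 -0.2527  0.1032] 1319
```

View pics/side7.png

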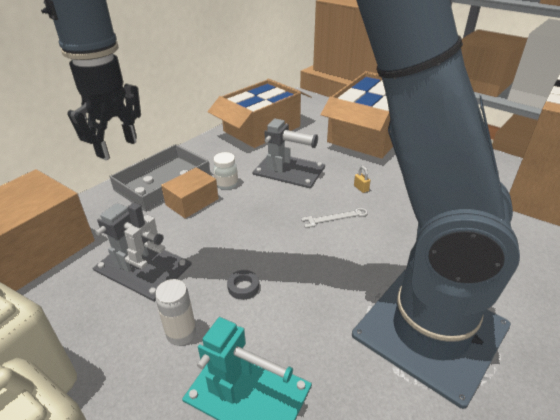

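The picture shows the hook hanging still on the grey slim pin at about (140, 235). The gripper is well clear at (100, 110), and every bystander is where it was.

```bash
python3 -c "
from bench import robot
print(robot.finish_job(), robot.sense()['time'])"
```

```text
the job is handed in; nothing more can be done
the job is handed in; nothing more can be done
```

The hook is latched on the grey stand with the slim pin, and I handed the job in at about 29 s of the 72 s allowed. The turquoise and thick-pin stands were left alone.

- **Pressing home:** the sideways force from the folding latch dropped to zero as it snapped shut. I then pressed the hook against the ceiling of its mouth. The wrist read about +11 N, or roughly 16 N on the pin with the hook's weight.
- **Pull test:** pulling up, the hook stopped hard 16.5 mm above home (16 mm expected for a shut latch). The pull crept to 25.6 N at the wrist for about a second, about 21 N beyond the hook's weight. I eased it off and held 13 to 16 N beyond the weight for nearly 2 s. The highest load I saw on the pin was about 21 N, well under 35 N.
- **Letting go:** I lowered the hook to rest on the pin, opened the fingers and backed straight up. Pictures about 0.5 s apart after that show it still and at home height.
- **Bystanders:** the seven things I compared before and after (carton, oil can, spanner, jar, collar, padlock, thick stand) agree to within 0.5 mm.

**Checks that did not fully agree:**
- The latch snapped about 5 mm before home, against the 2 to 4 mm stated.
- The freed hook hangs with a steady lean of about 2°.
- I saw no clear picture of the latch tongue itself. That it is shut rests on the pull test.

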